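Put the screwdrivers and the ratchet away in the bench drawer

ROBOT

A 6-joint arm with a two-finger parallel gripper is mounted at the origin on the work surface. World frame = base frame: x ahead of the robot, y to its left, z up, the work surface at z = 0. Lengths are in m, angles in rad, forces in N, time in s.
With the tool pointing down it reaches from about 0.25 to 0.775 m from the base axis. Payload 4 kg.
Tool frame: the origin (TCP) lies at the centre of the arm's flange, where the gripper is bolted on; the fingertips stand 199 mm ahead of it and the grasp point (between the pads) lies 180 mm ahead of it (robot.tcp_to_tips is the z of the fingertips in the tool frame, in m); z points along the fingers, y is the line along which they close (so a half turn about z gives the same grasp; the last joint's range is limited). The gripper opens to 94 mm and grips with 3 to 60 N. Pads are 16 mm wide; open, the fingers measure 119 mm over their backs; the gripper's body (75 mm by 177 mm) begins 78 mm behind the grasp point.
Start: joints at [-1.266, 0.087, 1.371, -0, 1.684, -0.103], TCP at [0.218, -0.505, 0.405] pointing down, gripper open.
Joint ranges: [-3.1, 3.1], [-0.76, 2.03], [0.27, 2.55], [-1.08, 4.22], [0.17, 2.65], [-2.57, 2.57]. Speed limits (rad/s): [2.79, 2.79, 3.14, 3.14, 3.14, 3.14].

INTERFACE

Orientations are given as [roll, pitch, yaw] about the fixed x, y, z axes, in that order (R = Rz(yaw) Ry(pitch) Rx(roll)).
In Python, from bench import robot gives the robot as it stands.
- The arm moves only by the tool play_rows, never from a script. Its arguments are lists of equal length, an entry for each row: "translation": the shift along the tool's x, y, z scaled (see below), a list of three; "twist": the turn, a rotation vector about the tool's x, y, z scaled (see below), a list of three; "gripper": the opening, from -1 (shut) to 1 (fully open). A call has 1 to 8 rows; each row shifts and turns the commanded pose from where the row before left it, along the tool's axes as they then stand; what a row does not reach is not made up. The controller multiplies each number of a shift by 0.04 m and each number of a turn by 0.1 rad. A row lasts 1/10 s, in which the tool goes at most 50 mm and 8.59 degrees, less where a joint would pass 70% of its speed; a pose out of reach is approached as far as the arm can. A call with a number of a shift or a turn outside -1 to 1 is refused whole. A call with a gripper value outside its range is refused whole. The fingers move at their own pace and stop on an object; the grip force is fixed at half the most. Time passes only in rows, so rows that do not move let the fingers close. It gives the time, the measured TCP pose, the force, the opening and the grip force at its end, in the units of the state.
- robot.get_obs(): the state, without advancing time (a new reading comes with each control period).
- robot.snapshot(name): name is "scene" or "top"; returns the picture (420x560x3 uint8, red, green, blue); there is no depth.
- robot.camera_model(name): a dict with "camera_matrix" (3x3 intrinsics, pixels), "k1" (the pictures are not rectified: a ray, as slopes to the right and down, at radius r is drawn at 1 + k1 r^2 times it, then the intrinsics apply), "rvec" (rotation vector, rad) and "tvec" (3), from world to camera coordinates, as OpenCV has them. Camera axes: x right, y down, z forward; pixel columns grow to the right and rows downward; lengths in m; the calibration is good to about 2 mm. A picture is of the moment at which its call begins. camera_model takes no time and is no camera call.
- robot.close_job(): hands the job in; it is judged then, once.
Trained networks look in the newest picture that a camera, given by its name, has taken for a name from the list of things; names that differ only in an ending like _2 or _b are one class to them, and where a whole thing is asked for, a point or a joint stands for the part that bears it (a point fixed in the world has none). Each returns a list of dicts, best first, with "score" (0 to 1); they miss things now and then, are a little off and sometimes report something else, mostly with a low value. They report only what shows in the picture. A call takes as long as a camera call. They do not tell look-alikes from the thing itself.
- robot.recognise(name, camera): "centre" ([x, y, z] in m, in world coordinates, good to about 4 mm: the middle of the surface that is visible of it).
- robot.spot_point(name, camera): "centre" ([x, y, z] in m, in world coordinates, good to about 4 mm: a listed point, or the origin of a listed thing).
The state is a dict: "time": time; "joint_positions": joint angles; "qvel": joint speeds; "joint_torque": joint torques, N m; "tool_pos": TCP position; "ee_rot": TCP orientation; "wrist_force": force on the tool from outside, world axes, zero at the start; "wrist_torque": the same for the moment, N m; "width": finger opening in m; "finger_force": force on a finger pad.
Only numpy, scipy, OpenCV 4.12 (cv2) and the standard library are available. Lean on these libraries where they do the work, as an engineer would, in place of code of your own. Each camera call takes 0.05 s, during which the arm holds its last target. There are 200 camera calls.

TASK

Put the tools away for the night: open the bench drawer, draw every screwdriver out of the plywood stand and lay it flat in the drawer, and fish the ratchet wrench out of the crate of offcuts and lay it in the drawer too, then push the drawer fully shut. The round file stays standing in the stand and the offcuts stay in their crate; leave the other things on the bench where they are.

Things in the scene. Friction and masses are not known exactly. Their poses are not given: they have to be found in the camera images.
- chest: fixed low steel chest on the bench, 295 deep (x) x 320 wide (y) x 95 mm high, with one drawer in its front (-x) face; origin on the bench under the middle of that front face, x pointing to the back. A parts organiser stands on the rear half of its top (up to 150 mm above the bench), the front 140 mm of the top is clear
- drawer (a joint): how far the drawer is pulled out towards the robot (chest -x): 0 shut, 0.24 m at its stop; friction about 3 N, stays where it is left; may start up to 30 mm ajar
- drawer_floor (a point): middle of the front edge of the drawer's inner floor; moves with the drawer, axes as the chest's (x to the back). The floor runs 265 mm back from here (x) and 145 mm to each side (y), 16 mm above the bench; side and back walls rise 32 mm above it, the front panel (14 mm thick) 54 mm. Whatever part of the drawer is still behind the chest's front face is under the chest's top
- drawer_handle (a point): middle of the drawer's handle: a level steel bar 130 mm long (along y) and 11 mm thick, 35 mm in front of the drawer's front, 60 mm above the bench, on a post at each end
- stand: fixed plywood tool stand 300 (x) x 80 (y) x 110 mm high: a 12 mm top board 60 mm wide on two end boards, with five 12 mm holes in a row along x, 58 mm apart, the third over the centre; origin under its centre. It may stand left or right of the chest, the crate on the other side
- driver_a: screwdriver: hexagonal orange handle 24 mm across flats and 100 mm long on a round steel shaft 90 mm long, 8 mm thick; origin on the shaft, z along the tool from the tip towards the butt (handle from z = +50 to +150 mm, tip at z = -40 mm), balance point in the handle near z = +90 mm. In the stand it hangs upright with its handle's lower end on the top board. May be absent
- driver_b: screwdriver: hexagonal orange handle 24 mm across flats and 100 mm long on a round steel shaft 84 mm long, 7 mm thick; origin on the shaft, z along the tool from the tip towards the butt (handle from z = +50 to +150 mm, tip at z = -34 mm), balance point in the handle near z = +90 mm. In the stand it hangs upright with its handle's lower end on the top board. May be absent
- driver_c: screwdriver: hexagonal orange handle 24 mm across flats and 100 mm long on a round steel shaft 78 mm long, 8 mm thick; origin on the shaft, z along the tool from the tip towards the butt (handle from z = +50 to +150 mm, tip at z = -28 mm), balance point in the handle near z = +90 mm. In the stand it hangs upright with its handle's lower end on the top board. May be absent
- driver_d: screwdriver: hexagonal orange handle 24 mm across flats and 100 mm long on a round steel shaft 86 mm long, 7 mm thick; origin on the shaft, z along the tool from the tip towards the butt (handle from z = +50 to +150 mm, tip at z = -36 mm), balance point in the handle near z = +90 mm. In the stand it hangs upright with its handle's lower end on the top board. May be absent
- round_file: round file that stays in the stand: short smooth round orange handle 22 mm thick and only 55 mm long, 88 mm dark steel blade 8 mm thick; origin where the blade enters the handle, z up towards the butt
- crate: fixed open plywood crate of offcuts, 262 (x) x 182 (y) x 58 mm high, walls and floor 6 mm; origin under its centre
- ratchet: socket ratchet wrench, 159 mm long, lying among the offcuts; origin on its underside; x runs along it towards the round head. Black ribbed handle 24 mm wide and 22 mm high from x = -80 to +10 mm, steel neck 14 mm wide to x = +52, round steel head 34 mm across and 24 mm high centred at x = +62; weight about 0.3 kg, balance point about x = 0
- offcut_a: plywood offcut 58 x 34 x 18 mm in the crate, stays there; origin on its underside
- offcut_b: batten offcut 60 x 28 x 26 mm in the crate, stays there; origin on its underside
- offcut_c: notched plywood offcut 62 x 34 x 18 mm in the crate, stays there; origin on its underside
- offcut_d: dark wood offcut 60 x 30 x 14 mm in the crate, stays there; origin on its underside
- offcut_e: lath offcut 85 x 18 x 16 mm in the crate, stays there; origin on its underside
- tape_roll: roll of tape lying on the bench, 96 mm across, 24 mm high; bystander; origin under its centre
- breadboard: white breadboard 55 x 165 x 10 mm (to 18 mm with its chips) on the bench; bystander; origin under its centre
- cup: plastic cup 76 mm across, 95 mm high, on the bench beside the chest; bystander; origin under its centre
- glue: white glue bottle 60 mm across, 150 mm high, on the bench beside the chest; bystander; origin under its centre
Mind the look-alikes: they are no part of the job. Leave any black or green look-alike of the offcut_b alone.

How it is judged:
By the outcome, as a careful person would: the job done as asked, in the order asked, and still so for the second after the job is handed in, with the robot touching nothing.
Of driver_a, driver_b, driver_c, driver_d only 3 to 4 are there at a start; the rules pass over those that are not, and their reading is None.
At some moment in a run one of ratchet, offcut_b may be knocked a few centimetres aside while the robot is not near it.
It also fails if it takes over 208 s, if anything falls off the work surface, if the arm or the gripper's body presses on something with over 40 N, if the wrist force passes 120 N, or if a joint passes its speed limit or range.

## Working session

There is one attempt and no reset: what is moved stays moved. The work goes in short steps, Python scripts to look and compute and a tool call to move; the robot and the scene stay as the last step left them, time stands still between calls to the robot, and variables do not carry over. Pictures are saved under pics/ and viewed, at most 14 in all, crops included, and the job is handed in when it is done.

Besides the shell and the picture viewer there is one more tool, called after "Emit:" in YAML: its name, and indented under it one key for each argument. play_rows: Moves the arm, as the interface text tells. Its arguments: {"type":"object","properties":{"translation":{"type":"array","items":{"type":"array","items":{"type":"number","minimum":-1,"maximum":1}}},"twist":{"type":"array","items":{"type":"array","items":{"type":"number","minimum":-1,"maximum":1}}},"gripper":{"type":"array","items":{"type":"number"}}},"required":["translation","twist","gripper"]}

```bash
mkdir -p pics; ls; python3 - <<'E'
from bench import robot
import cv2
for n in("scene","top"):
    cv2.imwrite(f"pics/{n}0.png",robot.snapshot(n)[:,:,::-1])
for t in["drawer_handle","drawer_floor","chest","stand","crate","ratchet","driver_a","round_file","offcut_a","offcut_b","offcut_c","offcut_d","offcut_e","tape_roll","breadboard","cup","glue"]:
    for c in("top","scene"):
        r=robot.spot_point(t,c)
        print(t,c,[(round(d["score"],2),[round(v,3) for v in d["centre"]]) for d in r[:6]])
o=robot.get_obs();print(o["time"],o["tool_pos"],o["ee_rot"],o["width"])
E
```

```text
pics
drawer_handle top [(0.91, [0.654, -0.006, 0.064]), (0.56, [0.714, -0.318, 0.002])]
drawer_handle scene [(0.68, [0.71, -0.322, 0.001]), (0.63, [0.651, -0.007, 0.06]), (0.57, [0.564, -0.398, 0.009])]
drawer_floor top [(0.62, [0.701, -0.008, 0.015])]
drawer_floor scene []
chest top [(0.6, [0.718, -0.003, 0.002])]
chest scene [(0.96, [0.716, -0.006, 0.005])]
stand top [(0.77, [0.478, 0.32, -0.001]), (0.33, [0.535, 0.309, 0.109])]
stand scene [(0.77, [0.48, 0.324, -0.0])]
crate top [(0.95, [0.483, -0.327, 0.002]), (0.18, [0.424, 0.333, 0.06])]
crate scene [(0.9, [0.486, -0.326, 0.002])]
ratchet top [(0.82, [0.482, -0.325, 0.009])]
ratchet scene [(0.56, [0.486, -0.325, 0.009])]
driver_a top [(0.79, [0.483, 0.32, 0.059]), (0.6, [0.423, 0.329, 0.062]), (0.55, [0.592, 0.301, 0.058]), (0.49, [0.401, -0.26, 0.005])]
driver_a scene [(0.71, [0.594, 0.301, 0.06]), (0.7, [0.419, 0.33, 0.062]), (0.7, [0.362, 0.333, 0.06]), (0.68, [0.717, -0.002, 0.004]), (0.59, [0.476, 0.321, 0.06])]
round_file top [(0.45, [0.539, 0.307, 0.108])]
round_file scene [(0.5, [0.534, 0.311, 0.111])]
offcut_a top [(0.
[... 1976 characters left out ...]
-0.254, -0.002]), (0.6, [0.4, -0.254, 0.006])]
tape_roll top [(0.61, [0.378, 0.101, 0.0])]
tape_roll scene [(0.71, [0.374, 0.103, 0.0])]
breadboard top [(0.83, [0.362, -0.105, 0.002]), (0.65, [0.653, -0.005, 0.061]), (0.56, [0.721, -0.004, 0.003]), (0.28, [0.539, 0.307, 0.108])]
breadboard scene [(0.74, [0.367, -0.109, -0.004]), (0.58, [0.71, -0.32, 0.001])]
cup top [(0.62, [0.578, -0.276, 0.009])]
cup scene [(0.64, [0.696, 0.318, -0.001])]
glue top [(0.78, [0.716, -0.32, 0.002]), (0.7, [0.48, 0.318, 0.06])]
glue scene [(0.63, [0.364, -0.108, -0.005]), (0.61, [0.709, -0.322, -0.001])]
1.8 [ 0.21811696 -0.50490102  0.40470439] [3.14150941e+00 1.76553128e-06 4.07775734e-01] 0.09435124423481274
```

View pics/scene0.png

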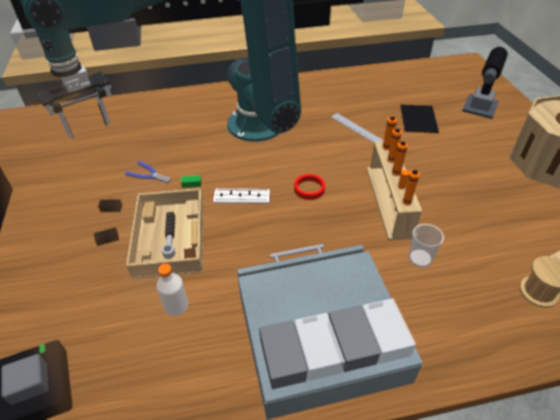

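View pics/top0.png

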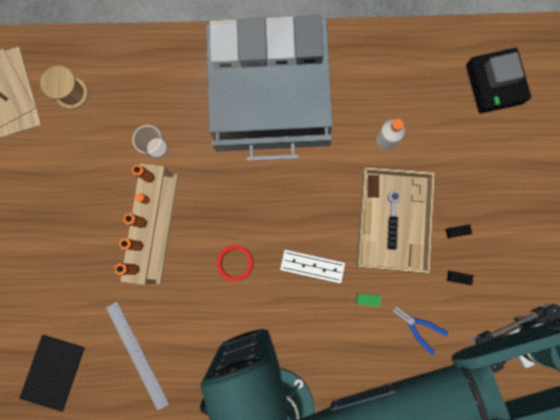

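The scene picture shows the stand on the left (+y) with four long orange handles, and the short file fourth in the row (top image about (140,198)). The crate is on the right, with the ratchet near top (394,215), head towards the chest. The drawer is slightly ajar, with its handle at top (272,157).

```bash
cat > h.py <<'E'
from bench import robot
import numpy as np, cv2
from scipy.spatial.transform import Rotation as Ro
def ray(cam,u,v,z):
    m=robot.camera_model(cam);K=np.array(m["camera_matrix"])
    x,y=cv2.undistortPoints(np.array([[[u,v]]],float),K,np.array([m["k1"],0,0,0,0.]))[0,0]
    R=cv2.Rodrigues(np.array(m["rvec"],float))[0];t=np.array(m["tvec"],float).ravel()
    c=-R.T@t;d=R.T@np.array([x,y,1]);return c+d*(z-c[2])/d[2]
def pose():
    o=robot.get_obs();return np.array(o["tool_pos"]),Ro.from_euler("xyz",o["ee_rot"])
def down(yaw): return Ro.from_euler("xyz",[np.pi,0,yaw])
def rows(p0,R0,p1,R1,N=None):
    w=(R0.inv()*R1).as_rotvec();d=np.linalg.norm(p1-p0)
    if N is None:N=int(max(1,np.ceil(max(d/.038,np.abs(w).max()/.1,np.linalg.norm(w)/.149))))
    while 1:
        A=sum((R0*Ro.from_rotvec(w*k/N)).as_matrix() for k in range(N))
        v=np.linalg.solve(A,p1-p0)/.04;ww=w/N/.1
        if np.abs(v).max()<=1 and np.abs(ww).max()<=1:break
        N+=1
    print(f"N={N} v={np.round(v,3).tolist()} w={np.round(ww,3).tolist()}");return p1,R1
def plan(*wps):
    p,R=pose()
    print("at",p.round(4),R.as_euler("xyz").round(3))
    for w in wps:
        p,R=rows(p,R,np.array(w[0],float),w[1] if len(w)>1 else R)
E
python3 - <<'E'
from h import *
a=ray("top",248,158,.06);b=ray("top",297,156,.06);print(a,b)
for q in[(213,148),(330,145)]:print(ray("top",*q,.07),ray("top",*q,.095))
plan(([.674,-.005,.32],down(0)),([.674,-.005,.241],))
o=robot.get_obs();print(o["wrist_force"])
E
```

```text
[0.65492589 0.05623353 0.06      ] [ 0.65779001 -0.07357959  0.06      ]
[0.68123432 0.14747289 0.07      ] [0.67477159 0.14317628 0.095     ]
[ 0.68316591 -0.16071821  0.07      ] [ 0.67666512 -0.15894052  0.095     ]
at [ 0.2181 -0.5049  0.4047] [3.142 0.    0.408]
N=18 v=[0.772, -0.547, 0.118] w=[0.0, -0.0, 0.227]
N=3 v=[0.0, -0.0, 0.658] w=[0.0, 0.0, 0.0]
[-0.33671619 -0.24320145 -0.16054319]
```

Emit:
play_rows:
  translation:
    - [0.772,-0.547,0.118]
    - [0.772,-0.547,0.118]
    - [0.772,-0.547,0.118]
    - [0.772,-0.547,0.118]
    - [0.772,-0.547,0.118]
    - [0.772,-0.547,0.118]
    - [0.772,-0.547,0.118]
    - [0.772,-0.547,0.118]
  twist:
    - [0,0,0.227]
    - [0,0,0.227]
    - [0,0,0.227]
    - [0,0,0.227]
    - [0,0,0.227]
    - [0,0,0.227]
    - [0,0,0.227]
    - [0,0,0.227]
  gripper: [-1,-1,-1,-1,-1,-1,-1,-1]

```text
time: 2.6
tool_pos: [0.3959, -0.2585, 0.367]
ee_rot: [3.141, -0.0, 0.225]
wrist_force: [1.4, 0.2, -0.8]
width: 0.0335
finger_force: 0.0
```

Emit:
play_rows:
  translation:
    - [0.772,-0.547,0.118]
    - [0.772,-0.547,0.118]
    - [0.772,-0.547,0.118]
    - [0.772,-0.547,0.118]
    - [0.772,-0.547,0.118]
    - [0.772,-0.547,0.118]
    - [0.772,-0.547,0.118]
    - [0.772,-0.547,0.118]
  twist:
    - [0,0,0.227]
    - [0,0,0.227]
    - [0,0,0.227]
    - [0,0,0.227]
    - [0,0,0.227]
    - [0,0,0.227]
    - [0,0,0.227]
    - [0,0,0.227]
  gripper: [-1,-1,-1,-1,-1,-1,-1,-1]

```text
time: 3.4
tool_pos: [0.6148, -0.0496, 0.329]
ee_rot: [3.141, -0.0, 0.044]
wrist_force: [-0.7, 0.5, 0.5]
width: 0.0007
finger_force: 0.0
```

Emit:
play_rows:
  translation:
    - [0.772,-0.547,0.118]
    - [0.772,-0.547,0.118]
    - [0,0,0]
    - [0,0,0]
  twist:
    - [0,0,0.227]
    - [0,0,0.227]
    - [0,0,0]
    - [0,0,0]
  gripper: [-1,-1,-1,-1]

```text
time: 3.8
tool_pos: [0.6742, -0.0047, 0.3186]
ee_rot: [3.141, 0.002, 0.001]
wrist_force: [-0.2, 0.7, -0.3]
width: 0.0006
finger_force: 0.0
```

Emit:
play_rows:
  translation:
    - [0,0,0.65]
    - [0,0,0.65]
    - [0,0,0.65]
    - [0,0,0]
    - [-0.2,0,0]
    - [-0.2,0,0]
  twist:
    - [0,0,0]
    - [0,0,0]
    - [0,0,0]
    - [0,0,0]
    - [0,0,0]
    - [0,0,0]
  gripper: [-1,-1,-1,-1,-1,-1]

```text
time: 4.4
tool_pos: [0.6584, -0.0058, 0.2442]
ee_rot: [3.141, -0.006, -0.001]
wrist_force: [3.8, -0.5, -2.2]
width: 0.0001
finger_force: 1.8
```

Emit:
play_rows:
  translation:
    - [-0.5,0,0]
    - [-0.6,0,0]
    - [-0.6,0,0]
    - [-0.6,0,0]
    - [-0.6,0,0]
    - [-0.6,0,0]
    - [-0.6,0,0]
    - [-0.4,0,0]
  twist:
    - [0,0,0]
    - [0,0,0]
    - [0,0,0]
    - [0,0,0]
    - [0,0,0]
    - [0,0,0]
    - [0,0,0]
    - [0,0,0]
  gripper: [-1,-1,-1,-1,-1,-1,-1,-1]

```text
time: 5.2
tool_pos: [0.4773, -0.0057, 0.2449]
ee_rot: [3.138, -0.008, -0.001]
wrist_force: [4.7, -3.1, 0.1]
width: 0.0007
finger_force: 2.0
```

```bash
python3 - <<'E'
from h import *
cv2.imwrite("pics/top1.png",robot.snapshot("top")[:,:,::-1])
for t in("drawer_handle","drawer_floor"):
  print(t,[(round(d["score"],2),np.round(d["centre"],3)) for d in robot.spot_point(t,"top")[:2]])
o=robot.get_obs();print(o["wrist_force"],o["joint_positions"],o["tool_pos"],o["ee_rot"])
E
```

```text
drawer_handle []
drawer_floor []
[-0.17705528  0.30791739  0.18609148] [-1.29364775e-01  1.62882402e-02  1.77226221e+00  1.97612746e-04
  1.34983142e+00  1.44265402e+00] [ 0.47738597 -0.00499738  0.24380879] [ 3.14137371e+00 -3.20911605e-03 -1.26512360e-03]
```

Emit:
play_rows:
  translation:
    - [-0.2,0,0]
    - [-0.2,0,0]
  twist:
    - [0,0,0]
    - [0,0,0]
  gripper: [-1,-1]

```text
time: 5.55
tool_pos: [0.4631, -0.0051, 0.2433]
ee_rot: [3.141, -0.005, -0.001]
wrist_force: [3.4, -0.9, 3.0]
width: 0.0006
finger_force: 1.8
```

Emit:
play_rows:
  translation:
    - [-0.15,0,0]
    - [0,0,0]
  twist:
    - [0,0,0]
    - [0,0,0]
  gripper: [-1,-1]

```text
time: 5.75
tool_pos: [0.4556, -0.0048, 0.2419]
ee_rot: [-3.141, 0.0, -0.001]
wrist_force: [1.4, -0.1, 0.4]
width: 0.0003
finger_force: 0.6
```

Emit:
play_rows:
  translation:
    - [-0.15,0,0]
    - [0,0,0]
  twist:
    - [0,0,0]
    - [0,0,0]
  gripper: [-1,-1]

```text
time: 5.95
tool_pos: [0.4494, -0.0048, 0.2413]
ee_rot: [-3.141, 0.002, -0.001]
wrist_force: [0.7, -1.1, 2.0]
width: 0.0007
finger_force: 0.5
```

Emit:
play_rows:
  translation:
    - [0.1,0,0]
    - [0,0,-0.9]
    - [0,0,-0.9]
    - [0,0,-0.9]
    - [0,0,-0.9]
    - [0,0,0]
  twist:
    - [0,0,0]
    - [0,0,0]
    - [0,0,0]
    - [0,0,0]
    - [0,0,0]
    - [0,0,0]
  gripper: [-1,-1,-1,-1,-1,-1]

```text
time: 6.55
tool_pos: [0.4548, -0.005, 0.3909]
ee_rot: [3.14, -0.008, -0.001]
wrist_force: [0.4, 0.5, 0.5]
width: 0.0005
finger_force: 0.0
```

```bash
cat > log.py <<'E'
from h import *
import json
o=robot.get_obs();open("log.txt","a").write(json.dumps([list(map(float,o[k])) for k in("joint_positions","tool_pos","ee_rot")])+"\n")
print(np.round(o["joint_positions"],3),np.round(o["tool_pos"],4),np.round(o["ee_rot"],3),o["time"])
E
echo '[[-1.266,0.087,1.371,0,1.684,-0.103],[0.21812,-0.5049,0.4047],[3.14151,0,0.40778]]
[[-0.129364775,0.0162882402,1.77226221,0.000197612746,1.34983142,1.44265402],[0.47738597,-0.00499738,0.24380879],[3.14137371,-0.00320911605,-0.0012651236]]'>log.txt
python3 log.py;dir(){ :; }; python3 -c "
from bench import robot;print([a for a in dir(robot) if a[0]!='_'])"
```

```text
[-0.136 -0.127  1.608 -0.     1.652  1.436] [ 0.4548 -0.005   0.3909] [ 3.14e+00 -8.00e-03 -1.00e-03] 6.55
['IKError', 'camera_model', 'close_job', 'get_obs', 'recognise', 'snapshot', 'spot_point', 'tcp_to_tips']
```

Emit:
play_rows:
  translation:
    - [0,0,0]
    - [0,0,0]
    - [0,0,0]
    - [0,0,0]
    - [0,0,0]
    - [0,0,0]
    - [0,0,0]
    - [0,0,0]
  twist:
    - [0,1,0]
    - [0,1,0]
    - [0,1,0]
    - [0,1,0]
    - [0,1,0]
    - [0,1,0]
    - [0,1,0]
    - [0,1,0]
  gripper: [-0.15,-0.15,-0.15,-0.15,-0.15,-0.15,-0.15,-0.15]

```text
time: 7.35
tool_pos: [0.4537, -0.0048, 0.3834]
ee_rot: [-3.141, -0.799, -0.001]
wrist_force: [0.4, -0.4, 0.2]
width: 0.0399
finger_force: 0.0
```

```bash
python3 log.py
```

```text
[-0.179 -0.371  1.904  0.174  0.824  1.328] [ 0.4537 -0.0048  0.3834] [-3.141e+00 -7.990e-01 -1.000e-03] 7.35
```

Emit:
play_rows:
  translation:
    - [0,-0.5,0]
    - [0,-0.5,0]
    - [0,-0.5,0]
    - [0,-0.5,0]
    - [0,-0.5,0]
    - [0,-0.5,0]
    - [0,-0.5,0]
    - [0,0,0]
  twist:
    - [-0.6,0.5,0]
    - [-0.6,0.5,0]
    - [-0.6,0.5,0]
    - [-0.6,0.5,0]
    - [-0.6,0.5,0]
    - [-0.6,0.5,0]
    - [-0.6,0.5,0]
    - [0,0,0]
  gripper: [-0.15,-0.15,-0.15,-0.15,-0.15,-0.15,-0.15,-0.15]

```text
time: 8.15
tool_pos: [0.4737, 0.1149, 0.39]
ee_rot: [2.58, -1.095, 0.194]
wrist_force: [0.2, 0.2, 0.9]
width: 0.0401
finger_force: 0.0
```

```bash
python3 log.py
```

```text
[ 0.314 -0.242  1.892 -1.078  0.779  2.566] [0.4737 0.1149 0.39  ] [ 2.58  -1.095  0.194] 8.15
```

```bash
cat > fk.py <<'E'
import numpy as np, json
from scipy.spatial.transform import Rotation as Ro
from scipy.optimize import least_squares
e=lambda a,t:Ro.from_euler(a,t)
def fk(q,P,s4=1,s6=1):
    a1,off,d1,ex2,a2,ex,d4,y5,d6=P
    R=e("z",q[0]);p=R.apply([a1,off,d1]);R=R*e("y",q[1]);p=p+R.apply([ex2,0,a2]);R=R*e("y",q[2]);p=p+R.apply([ex,0,d4])
    R=R*e("z",s4*q[3])*e("y",q[4]);p=p+R.apply([0,y5,d6]);R=R*e("z",s6*q[5]);return p,R
E
cat > fit.py <<'E'
from fk import *
D=[json.loads(l) for l in open("log.txt")]
for s4 in(1,-1):
  for s6 in(1,-1):
    T=[fk(d[0],[0]*9,s4,s6)[1].inv()*e("xyz",d[2]) for d in D]
    print(s4,s6,[t.as_rotvec().round(2).tolist() for t in T])
    f=lambda P:np.concatenate([[(fk(d[0],P,s4,s6)[0]-d[1])*1000 for d in D]]).ravel()
    L=lambda P:np.r_[f(P),.01*np.array([P[0],P[3],P[5],P[7]])*1000]
    r=least_squares(L,[0,.05,.3,0,.3,0,.3,0,.1]);print(np.round(r.x,4),np.abs(f(r.x)).max())
E
python3 fit.py
```

```text
1 1 [[-0.0, -0.0, 1.57], [-0.0, 0.0, 1.57], [0.0, 0.0, 1.57], [0.0, 0.0, 1.57], [0.0, 0.0, 1.57]]
[ 0.000e+00  5.660e-02  1.525e-01 -1.000e-04  4.494e-01  1.009e-01
  4.999e-01 -0.000e+00  1.515e-01] 0.06345397073981296
1 -1 [[-0.0, -0.0, 1.36], [0.0, -0.0, -1.83], [0.0, -0.0, -1.84], [0.0, -0.0, -2.06], [0.0, -0.0, 0.42]]
[ 0.000e+00  5.660e-02  1.525e-01 -1.000e-04  4.494e-01  1.009e-01
  4.999e-01 -0.000e+00  1.515e-01] 0.06345397073981296
-1 1 [[-0.0, -0.0, 1.57], [0.0, 0.0, 1.57], [-0.0, -0.0, 1.57], [0.15, 0.25, 1.8], [-1.31, 0.28, -0.24]]
[-0.0909 -0.0475  0.2621  0.0878  0.1139  0.0521  0.5106  0.1029 -0.0257] 42.82514845308349
-1 -1 [[-0.0, -0.0, 1.36], [0.0, -0.0, -1.83], [-0.0, 0.0, -1.84], [0.21, -0.21, -1.81], [-1.02, 1.02, -1.2]]
[-0.0909 -0.0475  0.2621  0.0878  0.1139  0.0521  0.5106  0.1029 -0.0257] 42.82514845308349
```

```bash
cat >> fk.py <<'E'
P=[0,.0566,.1525,0,.4494,.1009,.4999,0,.1515]
lo=np.array([-3.1,-.76,.27,-1.08,.17,-2.57]);hi=np.array([3.1,2.03,2.55,4.22,2.65,2.57])
RT=e("z",np.pi/2)
def FK(q):
    p,R=fk(q,P);return p,R*RT
def ik(p,R,q0):
    f=lambda q:np.r_[(FK(q)[0]-p)*5,(R.inv()*FK(q)[1]).as_rotvec()]
    r=least_squares(f,np.clip(q0,lo+.01,hi-.01),bounds=(lo,hi),max_nfev=40)
    return r.x,np.abs(r.fun).max()<1e-3
def tool(z,y):  # tool z axis, closing axis y
    z=np.array(z,float);z/=np.linalg.norm(z);y=np.array(y,float);y-=z*(y@z);y/=np.linalg.norm(y)
    return Ro.from_matrix(np.c_[np.cross(y,z),y,z])
def look(psi,eps,flip=1): # pointing yaw psi, eps below horizontal
    c,s=np.cos(psi),np.sin(psi)
    return tool([c*np.cos(eps),s*np.cos(eps),-np.sin(eps)],[flip*s,-flip*c,0])
E
python3 - <<'E'
from fk import *
dr=[(.361,.333),(.4205,.3285),(.479,.3205),(.594,.301)]
r=np.radians
for i,(x,y) in enumerate(dr):
  for eps in(0,20,30,45):
    out=[]
    for psi in range(10,111,10):
      best=None
      for fl in(1,-1):
        R=look(r(psi),r(eps),fl);g=np.array([x,y,.158]);z=R.apply([0,0,1])
        for q4 in(0,2.5):
          q=[.5,0,1.8,q4,1,0];ok=1
          for p in(g-.18*z,g-.25*z,g-.18*z+[0,0,.12]):
            q,k=ik(p,R,q);ok&=k
            if not ok:break
          if ok: best=(fl,q.round(1).tolist());break
        if best:break
      if best: out.append((psi,best))
    print(i,eps,[(a,b[0],b[1][3:]) for a,b in out])
E
```

```text
0 0 [(70, 1, [1.7, 1.4, -0.4]), (80, 1, [1.6, 1.6, -0.5]), (90, 1, [1.5, 1.7, -0.5]), (100, 1, [1.4, 1.8, -0.5]), (110, 1, [1.4, 1.9, -0.5])]
0 20 [(70, 1, [1.2, 1.3, 0.0]), (80, 1, [1.2, 1.4, -0.1]), (90, 1, [1.2, 1.6, -0.2]), (100, 1, [1.2, 1.7, -0.3]), (110, 1, [1.1, 1.8, -0.4])]
0 30 [(20, -1, [-0.8, 0.8, -0.7]), (70, 1, [1.0, 1.3, 0.2]), (80, 1, [1.0, 1.4, 0.0]), (90, 1, [1.0, 1.6, -0.1]), (100, 1, [1.0, 1.7, -0.2]), (110, 1, [1.0, 1.8, -0.3])]
0 45 [(10, -1, [-0.6, 1.1, -0.7]), (20, 1, [-0.4, 1.0, 2.2]), (30, 1, [-0.2, 1.0, 1.8]), (40, 1, [0.1, 1.0, 1.4]), (50, 1, [0.4, 1.1, 1.0]), (60, 1, [0.6, 1.2, 0.7]), (70, 1, [0.7, 1.3, 0.5]), (80, 1, [0.7, 1.4, 0.3]), (90, 1, [0.8, 1.5, 0.1]), (100, 1, [0.8, 1.6, -0.0]), (110, 1, [0.8, 1.7, -0.1])]
1 0 [(60, 1, [1.8, 1.1, -0.5]), (70, 1, [1.7, 1.4, -0.5]), (80, 1, [1.6, 1.5, -0.5]), (90, 1, [1.5, 1.7, -0.5]), (100, 1, [1.4, 1.8, -0.5]), (110, 1, [1.4, 2.0, -0.5])]
1 20 [(50, 1, [1.1, 0.8, 0.3]), (60, 1, [1.2, 1.0, 0.1]), (70, 1, [1.3, 1.3, -0.1]), (80, 1, [1.2, 1.4, -0.2]), (90, 1, [1.2, 1.6, -0.2]), (100, 1, [1.2, 1.7, -0.3]), (110, 1, 
[... 2033 characters left out ...]
1.3, 1.3, -0.1]), (80, 1, [1.2, 1.4, -0.2]), (90, 1, [1.2, 1.6, -0.2]), (100, 1, [1.2, 1.8, -0.2]), (110, 1, [1.2, 1.9, -0.3])]
3 30 [(10, -1, [-0.6, 0.5, -0.8]), (30, 1, [0.5, 0.5, 1.0]), (40, 1, [0.8, 0.7, 0.6]), (50, 1, [1.0, 0.9, 0.3]), (60, 1, [1.0, 1.1, 0.2]), (70, 1, [1.1, 1.3, 0.0]), (80, 1, [1.1, 1.4, -0.0]), (90, 1, [1.0, 1.6, -0.1]), (100, 1, [1.0, 1.7, -0.2]), (110, 1, [1.0, 1.9, -0.2])]
3 45 [(10, 1, [-0.3, 0.9, 2.0]), (20, 1, [-0.1, 0.8, 1.6]), (30, 1, [0.2, 0.8, 1.3]), (40, 1, [0.4, 0.9, 1.0]), (50, 1, [0.6, 1.0, 0.7]), (60, 1, [0.7, 1.2, 0.5]), (70, 1, [0.7, 1.3, 0.3]), (80, 1, [0.8, 1.5, 0.2]), (90, 1, [0.8, 1.6, 0.0]), (100, 1, [0.8, 1.7, -0.1]), (110, 1, [0.8, 1.9, -0.2])]
```

```bash
cat > sim.py <<'E'
from h import *
import fk
d=np.array([np.cos(np.radians(82)),np.sin(np.radians(82)),0]);L=fk.look(np.radians(82),0)
Z=np.array([0,0,1.])
hole=lambda i:np.array([.4785,.3195,0])+i*np.array([.0574,-.0083,0])
def go(wps,drv=False,lag=None):
    """wps: (p,R[,N]); prints rows, checks joints along the way"""
    p,R=pose();q=np.array(robot.get_obs()["joint_positions"]);print("at",p.round(4),R.as_euler("xyz").round(3))
    for w in wps:
        p1=np.array(w[0],float);R1=w[1] if w[1] is not None else R;N=w[2] if len(w)>2 else None
        ww=(R.inv()*R1).as_rotvec()
        if N is None:N=int(max(1,np.ceil(max(np.linalg.norm(p1-p)/.038,np.abs(ww).max()/.1,np.linalg.norm(ww)/.145))))
        while 1:
            v=np.linalg.solve(sum((R*Ro.from_rotvec(ww*k/N)).as_matrix() for k in range(N)),p1-p)/.04;t=ww/N/.1
            if max(np.abs(v).max(),np.abs(t).max())<=1:break
            N+=1
        v=v.round(3);t=t.round(3);mx=0;mz=9;bad=[]
        for k in range(N):
            p=p+R.apply(v*.04);R=R*Ro.from_rotvec(t*.1);qn,ok=fk.ik(p,R,q)
            mx=max(mx,np.abs((qn-q)/[2.79,2.79,3.14,3.14,3.14,3.14]).max()/.1);q=qn
            if not ok:bad.append(k)
            mz=min(mz,(p+R.apply([-.13,0,.187]))[2] if drv else (p+R.apply([0,0,.199]))[2])
        print(f"N={N} v={v.tolist()} w={t.tolist()} | speed {mx:.2f} bad {bad} minz {mz:.3f} q {q.round(2).tolist()} p {p.round(3)}")
E
python3 - <<'E'
from sim import *
g=hole(-2)+.15*Z
B=g-.187*d
go([([.46,0,.40],down(0)),(B-.08*d+.08*Z,L),(B-.08*d,None),(B,None),(B+.13*Z,None),([.632,.1,.36],down(0))],True)
E
```

```text
at [0.4737 0.1149 0.39  ] [ 2.58  -1.095  0.194]
N=12 v=[-0.006, 0.242, 0.02] w=[0.331, -0.921, -0.114] | speed 0.56 bad [] minz 0.175 q [-0.12, -0.11, 1.58, -0.0, 1.68, 1.45] p [0.46 0.   0.4 ]
N=14 v=[-0.346, -0.126, 0.199] w=[0.79, 0.909, -0.79] | speed 0.52 bad [] minz 0.096 q [-0.43, -0.09, 2.27, 1.4, 1.81, -0.63] p [0.326 0.072 0.23 ]
N=3 v=[-0.665, 0.001, -0.002] w=[0.0, 0.0, 0.0] | speed 0.30 bad [] minz 0.020 q [-0.43, 0.15, 2.3, 1.34, 1.76, -0.89] p [0.327 0.072 0.15 ]
N=3 v=[0.0, 0.0, 0.667] w=[0.0, 0.0, 0.0] | speed 0.31 bad [] minz 0.020 q [-0.18, 0.15, 2.29, 1.54, 1.6, -0.87] p [0.338 0.151 0.15 ]
N=4 v=[0.813, 0.0, 0.0] w=[0.0, 0.0, 0.0] | speed 0.36 bad [] minz 0.053 q [-0.18, -0.21, 2.24, 1.55, 1.61, -0.46] p [0.338 0.151 0.28 ]
N=14 v=[0.439, 0.389, 0.114] w=[-0.79, -0.909, 0.79] | speed 0.60 bad [] minz 0.150 q [0.07, 0.3, 1.21, 0.0, 1.63, 1.64] p [0.632 0.1   0.36 ]
```

Emit:
play_rows:
  translation:
    - [-0.006,0.242,0.02]
    - [-0.006,0.242,0.02]
    - [-0.006,0.242,0.02]
    - [-0.006,0.242,0.02]
    - [-0.006,0.242,0.02]
    - [-0.006,0.242,0.02]
  twist:
    - [0.331,-0.921,-0.114]
    - [0.331,-0.921,-0.114]
    - [0.331,-0.921,-0.114]
    - [0.331,-0.921,-0.114]
    - [0.331,-0.921,-0.114]
    - [0.331,-0.921,-0.114]
  gripper: [-0.067,-0.067,-0.067,-0.067,-0.067,-0.067]

```text
time: 8.75
tool_pos: [0.4623, 0.0559, 0.3989]
ee_rot: [2.944, -0.552, -0.017]
wrist_force: [-0.1, -2.2, -0.3]
width: 0.0441
finger_force: 0.0
```

Emit:
play_rows:
  translation:
    - [-0.006,0.242,0.02]
    - [-0.006,0.242,0.02]
    - [-0.006,0.242,0.02]
    - [-0.006,0.242,0.02]
    - [-0.006,0.242,0.02]
    - [-0.006,0.242,0.02]
  twist:
    - [0.331,-0.921,-0.114]
    - [0.331,-0.921,-0.114]
    - [0.331,-0.921,-0.114]
    - [0.331,-0.921,-0.114]
    - [0.331,-0.921,-0.114]
    - [0.331,-0.921,-0.114]
  gripper: [-0.067,-0.067,-0.067,-0.067,-0.067,-0.067]

```text
time: 9.35
tool_pos: [0.4589, -0.0023, 0.4001]
ee_rot: [-3.139, 0.003, -0.003]
wrist_force: [0.7, 0.1, -0.7]
width: 0.0437
finger_force: 0.0
```

Emit:
play_rows:
  translation:
    - [-0.346,-0.126,0.199]
    - [-0.346,-0.126,0.199]
    - [-0.346,-0.126,0.199]
    - [-0.346,-0.126,0.199]
    - [-0.346,-0.126,0.199]
    - [-0.346,-0.126,0.199]
    - [-0.346,-0.126,0.199]
  twist:
    - [0.79,0.909,-0.79]
    - [0.79,0.909,-0.79]
    - [0.79,0.909,-0.79]
    - [0.79,0.909,-0.79]
    - [0.79,0.909,-0.79]
    - [0.79,0.909,-0.79]
    - [0.79,0.909,-0.79]
  gripper: [-0.067,-0.067,-0.067,-0.067,-0.067,-0.067,-0.067]

```text
time: 10.05
tool_pos: [0.3729, 0.0291, 0.3269]
ee_rot: [-2.719, -0.747, 0.42]
wrist_force: [-0.4, 0.7, -0.6]
width: 0.0437
finger_force: 0.0
```

Emit:
play_rows:
  translation:
    - [-0.346,-0.126,0.199]
    - [-0.346,-0.126,0.199]
    - [-0.346,-0.126,0.199]
    - [-0.346,-0.126,0.199]
    - [-0.346,-0.126,0.199]
    - [-0.346,-0.126,0.199]
    - [-0.346,-0.126,0.199]
    - [0,0,0]
  twist:
    - [0.79,0.909,-0.79]
    - [0.79,0.909,-0.79]
    - [0.79,0.909,-0.79]
    - [0.79,0.909,-0.79]
    - [0.79,0.909,-0.79]
    - [0.79,0.909,-0.79]
    - [0.79,0.909,-0.79]
    - [0,0,0]
  gripper: [-0.067,-0.067,-0.067,-0.067,-0.067,-0.067,-0.067,-0.067]

```text
time: 10.85
tool_pos: [0.3252, 0.0713, 0.2274]
ee_rot: [-1.188, -1.562, -0.524]
wrist_force: [-0.1, -0.6, -0.3]
width: 0.0441
finger_force: 0.0
```

```bash
python3 - <<'E'
from sim import *
g=hole(-2)+.15*Z
B=g-.187*d
go([(B-.08*d,L),(B,None)])
a=robot.snapshot("top");b=robot.snapshot("scene")
for c in("top","scene"):
  for t in("driver_a","drawer_floor","drawer_handle"):print(c,t,[(round(x["score"],2),np.round(x["centre"],3).tolist()) for x in robot.spot_point(t,c)[:6]])
cv2.imwrite("pics/two.png",np.hstack([cv2.resize(a[100:340,80:360],(400,343)),cv2.resize(b[100:340,200:480],(400,343))])[:,:,::-1])
E
```

```text
at [0.3252 0.0713 0.2274] [-1.188 -1.562 -0.524]
N=3 v=[-0.645, 0.014, 0.003] w=[0.006, -0.01, -0.026] | speed 0.29 bad [] minz 0.150 q [-0.43, 0.15, 2.3, 1.34, 1.76, -0.89] p [0.327 0.072 0.15 ]
N=3 v=[-0.0, 0.0, 0.667] w=[0.0, 0.0, 0.0] | speed 0.31 bad [] minz 0.150 q [-0.18, 0.15, 2.29, 1.54, 1.6, -0.87] p [0.338 0.151 0.15 ]
top driver_a [(0.8, [0.369, 0.334, 0.062]), (0.72, [0.482, 0.319, 0.06]), (0.66, [0.425, 0.329, 0.062]), (0.58, [0.595, 0.304, 0.058])]
top drawer_floor [(0.59, [0.482, -0.014, 0.016])]
top drawer_handle [(0.64, [0.432, -0.011, 0.063]), (0.62, [0.368, 0.331, 0.066]), (0.52, [0.481, 0.32, 0.062])]
scene driver_a [(0.78, [0.365, 0.335, 0.058]), (0.7, [0.479, 0.319, 0.066]), (0.7, [0.418, 0.332, 0.06]), (0.57, [0.596, 0.301, 0.06])]
scene drawer_floor [(0.86, [0.484, -0.006, 0.015]), (0.57, [0.433, -0.01, 0.06])]
scene drawer_handle [(0.83, [0.432, -0.014, 0.06])]
```

View pics/two.png

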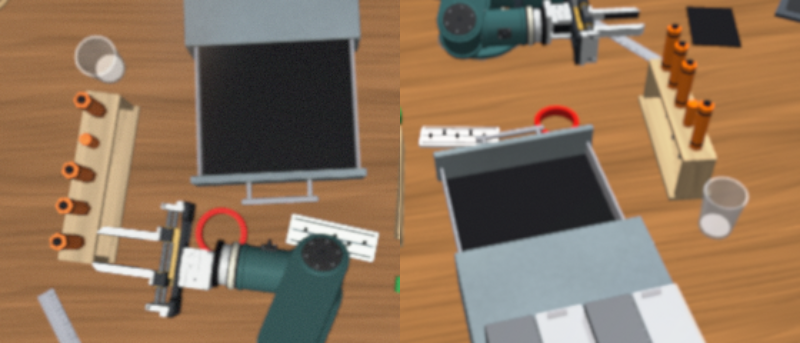

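The picture shows the drawer fully open and empty, and the gripper lined up on the nearest driver handle (left crop, about (60,241)). The measured poses agree with my fit.

Emit:
play_rows:
  translation:
    - [-0.645,0.014,0.003]
    - [-0.645,0.014,0.003]
    - [-0.645,0.014,0.003]
    - [0,0,0.667]
    - [0,0,0.667]
    - [0,0,0.667]
    - [0,0,0]
    - [0,0,0]
  twist:
    - [0.006,-0.01,-0.026]
    - [0.006,-0.01,-0.026]
    - [0.006,-0.01,-0.026]
    - [0,0,0]
    - [0,0,0]
    - [0,0,0]
    - [0,0,0]
    - [0,0,0]
  gripper: [-0.067,-0.067,-0.067,-0.067,-0.067,-0.067,-0.067,-0.067]

```text
time: 12.05
tool_pos: [0.3395, 0.1506, 0.1533]
ee_rot: [1.745, -1.559, 2.829]
wrist_force: [0.1, -0.6, 0.6]
width: 0.0439
finger_force: 0.0
```

Emit:
play_rows:
  translation:
    - [0,0,0]
    - [0,0,0]
    - [0,0,0]
    - [0,0,0]
    - [0,0,0]
  twist:
    - [0,0,0]
    - [0,0,0]
    - [0,0,0]
    - [0,0,0]
    - [0,0,0]
  gripper: [-1,-1,-1,-1,-1]

```text
time: 12.55
tool_pos: [0.3398, 0.15, 0.153]
ee_rot: [1.719, -1.56, 2.853]
wrist_force: [0.4, -0.7, 0.5]
width: 0.0252
finger_force: 29.6
```

```bash
cat > pl.py <<'E'
from sim import *
import sys
y=float(sys.argv[1]);p,R=pose()
go([(p+.13*Z,None),(p+.13*Z-.1*d,None),([.632,y,.36],down(0.02)),([.632,y,.219],None)],True)
E
python3 pl.py .1
```

```text
at [0.3398 0.15   0.153 ] [ 1.719 -1.56   2.853]
N=4 v=[0.812, 0.009, -0.001] w=[0.0, 0.0, 0.0] | speed 0.36 bad [] minz 0.055 q [-0.18, -0.21, 2.23, 1.55, 1.6, -0.46] p [0.34  0.15  0.283]
N=3 v=[-0.001, 0.0, -0.834] w=[0.0, 0.0, 0.0] | speed 0.38 bad [] minz 0.153 q [-0.49, -0.2, 2.23, 1.41, 1.88, -0.49] p [0.326 0.051 0.283]
N=14 v=[0.521, 0.283, 0.257] w=[-0.774, -0.919, 0.785] | speed 0.58 bad [] minz 0.157 q [0.07, 0.3, 1.21, 0.0, 1.63, 1.62] p [0.632 0.1   0.36 ]
N=4 v=[-0.001, -0.001, 0.88] w=[0.0, 0.0, 0.0] | speed 0.21 bad [] minz 0.032 q [0.07, 0.38, 1.39, 0.0, 1.37, 1.62] p [0.632 0.1   0.219]
```

Emit:
play_rows:
  translation:
    - [0.6,0.009,0]
    - [0.85,0.009,0]
    - [0.9,0.009,0]
    - [0.9,0.009,0]
    - [0,0,-0.834]
    - [0,0,-0.834]
    - [0,0,-0.834]
  twist:
    - [0,0,0]
    - [0,0,0]
    - [0,0,0]
    - [0,0,0]
    - [0,0,0]
    - [0,0,0]
    - [0,0,0]
  gripper: [-1,-1,-1,-1,-1,-1,-1]

```text
time: 13.25
tool_pos: [0.325, 0.0507, 0.2832]
ee_rot: [1.857, -1.559, 2.717]
wrist_force: [1.3, -0.7, -1.9]
width: 0.0252
finger_force: 29.6
```

Emit:
play_rows:
  translation:
    - [0.521,0.283,0.257]
    - [0.521,0.283,0.257]
    - [0.521,0.283,0.257]
    - [0.521,0.283,0.257]
    - [0.521,0.283,0.257]
    - [0.521,0.283,0.257]
    - [0.521,0.283,0.257]
  twist:
    - [-0.774,-0.919,0.785]
    - [-0.774,-0.919,0.785]
    - [-0.774,-0.919,0.785]
    - [-0.774,-0.919,0.785]
    - [-0.774,-0.919,0.785]
    - [-0.774,-0.919,0.785]
    - [-0.774,-0.919,0.785]
  gripper: [-1,-1,-1,-1,-1,-1,-1]

```text
time: 13.95
tool_pos: [0.4585, 0.1108, 0.3822]
ee_rot: [-2.735, -0.739, 0.442]
wrist_force: [-0.6, 0.2, -1.3]
width: 0.0252
finger_force: 29.6
```

Emit:
play_rows:
  translation:
    - [0.521,0.283,0.257]
    - [0.521,0.283,0.257]
    - [0.521,0.283,0.257]
    - [0.521,0.283,0.257]
    - [0.521,0.283,0.257]
    - [0.521,0.283,0.257]
    - [0.521,0.283,0.257]
    - [0,0,0]
  twist:
    - [-0.774,-0.919,0.785]
    - [-0.774,-0.919,0.785]
    - [-0.774,-0.919,0.785]
    - [-0.774,-0.919,0.785]
    - [-0.774,-0.919,0.785]
    - [-0.774,-0.919,0.785]
    - [-0.774,-0.919,0.785]
    - [0,0,0]
  gripper: [-1,-1,-1,-1,-1,-1,-1,-1]

```text
time: 14.75
tool_pos: [0.6342, 0.1004, 0.3538]
ee_rot: [3.14, 0.01, 0.02]
wrist_force: [-0.5, 0.4, -1.5]
width: 0.0256
finger_force: 29.6
```

```bash
cat > dn.py <<'E'
from sim import *
import sys
y=float(sys.argv[1])
go([([.632,y,.25],down(0.02)),([.632,y,.220],None)],True)
E
python3 dn.py .1; python3 -c "
from h import *
a=robot.snapshot('top');b=robot.snapshot('scene')
cv2.imwrite('pics/t3.png',np.hstack([cv2.resize(a[100:340,80:360],(400,343)),cv2.resize(b[150:390,200:480],(400,343))])[:,:,::-1])"
```

```text
at [0.6342 0.1004 0.3538] [3.14 0.01 0.02]
N=3 v=[-0.013, 0.002, 0.865] w=[0.006, 0.034, -0.001] | speed 0.22 bad [] minz 0.063 q [0.07, 0.36, 1.36, 0.0, 1.43, 1.62] p [0.632 0.1   0.25 ]
N=1 v=[0.0, -0.001, 0.751] w=[0.0, 0.0, 0.0] | speed 0.17 bad [] minz 0.033 q [0.07, 0.38, 1.39, 0.0, 1.37, 1.62] p [0.632 0.1   0.22 ]
```

View pics/t3.png

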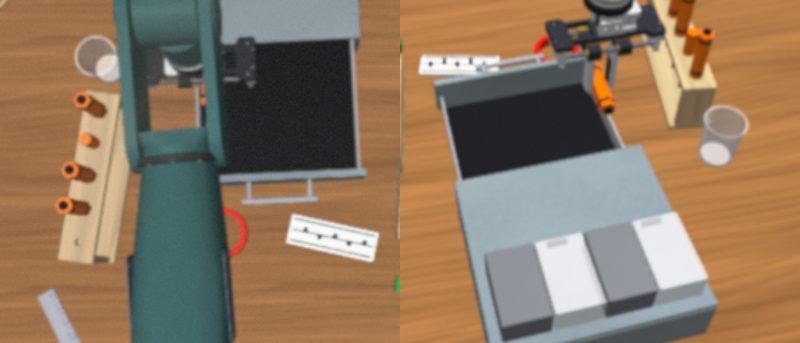

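The driver is held over the left side of the drawer, with its butt towards the chest. I'm lowering and releasing it.

Emit:
play_rows:
  translation:
    - [-0.013,0.002,0.865]
    - [-0.013,0.002,0.865]
    - [-0.013,0.002,0.865]
    - [0,0,0.4]
    - [0,0,0.3]
    - [0,0,0]
  twist:
    - [0.006,0.034,0]
    - [0.006,0.034,0]
    - [0.006,0.034,0]
    - [0,0,0]
    - [0,0,0]
    - [0,0,0]
  gripper: [-1,-1,-1,-1,-1,-1]

```text
time: 15.45
tool_pos: [0.6304, 0.1007, 0.2276]
ee_rot: [-3.139, -0.009, 0.021]
wrist_force: [-0.8, 0.7, -0.9]
width: 0.0253
finger_force: 29.6
```

Emit:
play_rows:
  translation:
    - [0,0,0]
    - [0,0,0]
    - [0,0,0]
    - [0,0,-0.5]
    - [0,0,-1]
    - [0,0,-1]
    - [0,0,-1]
    - [0,0,0]
  twist:
    - [0,0,0]
    - [0,0,0]
    - [0,0,0]
    - [0,0,0]
    - [0,0,0]
    - [0,0,0]
    - [0,0,0]
    - [0,0,0]
  gripper: [-0.15,-0.15,-0.15,-0.15,-0.15,-0.15,-0.067,-0.067]

```text
time: 16.25
tool_pos: [0.6305, 0.1005, 0.3778]
ee_rot: [-3.139, -0.026, 0.021]
wrist_force: [0.2, -0.8, 0.6]
width: 0.0441
finger_force: 0.0
```

```bash
cat > nx.py <<'E'
from sim import *
import sys
i=int(sys.argv[1]);zg=float(sys.argv[2]) if len(sys.argv)>2 else .15
B=hole(i)+zg*Z-.187*d
go([(B-.09*d+.06*Z,L),(B-.09*d,None),(B,None)],True)
E
python3 nx.py -1
```

```text
at [0.6305 0.1005 0.3778] [-3.139 -0.026  0.021]
N=14 v=[-0.59, -0.091, -0.049] w=[0.785, 0.899, -0.767] | speed 0.63 bad [] minz 0.080 q [-0.41, 0.09, 2.15, 1.4, 1.78, -0.69] p [0.383 0.053 0.21 ]
N=2 v=[-0.752, -0.002, -0.0] w=[0.0, 0.0, 0.0] | speed 0.28 bad [] minz 0.020 q [-0.41, 0.25, 2.16, 1.37, 1.75, -0.85] p [0.383 0.054 0.15 ]
N=3 v=[0.0, -0.0, 0.75] w=[0.0, 0.0, 0.0] | speed 0.29 bad [] minz 0.020 q [-0.17, 0.25, 2.16, 1.55, 1.59, -0.84] p [0.395 0.143 0.15 ]
```

Emit:
play_rows:
  translation:
    - [-0.59,-0.091,-0.049]
    - [-0.59,-0.091,-0.049]
    - [-0.59,-0.091,-0.049]
    - [-0.59,-0.091,-0.049]
    - [-0.59,-0.091,-0.049]
    - [-0.59,-0.091,-0.049]
    - [-0.59,-0.091,-0.049]
  twist:
    - [0.785,0.899,-0.767]
    - [0.785,0.899,-0.767]
    - [0.785,0.899,-0.767]
    - [0.785,0.899,-0.767]
    - [0.785,0.899,-0.767]
    - [0.785,0.899,-0.767]
    - [0.785,0.899,-0.767]
  gripper: [-0.067,-0.067,-0.067,-0.067,-0.067,-0.067,-0.067]

```text
time: 16.95
tool_pos: [0.4686, 0.089, 0.3361]
ee_rot: [-2.719, -0.746, 0.431]
wrist_force: [-0.3, -0.2, -0.2]
width: 0.0438
finger_force: 0.0
```

Emit:
play_rows:
  translation:
    - [-0.59,-0.091,-0.049]
    - [-0.59,-0.091,-0.049]
    - [-0.59,-0.091,-0.049]
    - [-0.59,-0.091,-0.049]
    - [-0.59,-0.091,-0.049]
    - [-0.59,-0.091,-0.049]
    - [-0.59,-0.091,-0.049]
    - [0,0,0]
  twist:
    - [0.785,0.899,-0.767]
    - [0.785,0.899,-0.767]
    - [0.785,0.899,-0.767]
    - [0.785,0.899,-0.767]
    - [0.785,0.899,-0.767]
    - [0.785,0.899,-0.767]
    - [0.785,0.899,-0.767]
    - [0,0,0]
  gripper: [-0.067,-0.067,-0.067,-0.067,-0.067,-0.067,-0.067,-0.067]

```text
time: 17.75
tool_pos: [0.3783, 0.0532, 0.2008]
ee_rot: [-1.642, -1.543, -0.07]
wrist_force: [0.5, -0.4, 0.9]
width: 0.0438
finger_force: 0.0
```

```bash
python3 nx.py -1|sed 's/|.*//'; python3 -c "
from h import *
a=robot.snapshot('top');b=robot.snapshot('scene')
for t in('driver_a','ratchet'):print([(round(x['score'],2),np.round(x['centre'],3).tolist()) for x in robot.spot_point(t,'top')[:6]])
cv2.imwrite('pics/t4.png',np.hstack([cv2.resize(a[100:340,80:360],(400,343)),cv2.resize(b[150:390,200:480],(400,343))])[:,:,::-1])"
```

```text
at [0.3783 0.0532 0.2008] [-1.642 -1.543 -0.07 ]
N=1 v=[0.232, 0.097, 0.023] w=[0.008, 0.019, -0.273] 
N=2 v=[-0.75, -0.0, -0.0] w=[0.0, 0.0, 0.0] 
N=3 v=[0.0, -0.0, 0.75] w=[0.0, 0.0, 0.0] 
[(0.96, [0.543, 0.103, 0.031]), (0.57, [0.483, 0.32, 0.061]), (0.57, [0.595, 0.304, 0.058]), (0.5, [0.424, 0.332, 0.062])]
[(0.6, [0.484, -0.324, 0.008]), (0.37, [0.716, -0.32, 0.003]), (0.27, [0.484, 0.316, 0.062])]
```

View pics/t4.png

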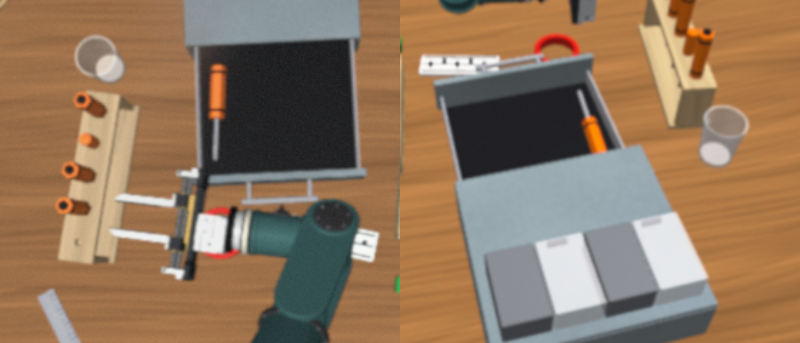

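The first driver lies flat in the drawer at about (0.54–0.69, 0.10). Next driver.

Emit:
play_rows:
  translation:
    - [0.232,0.097,0.023]
    - [-0.75,0,0]
    - [-0.75,0,0]
    - [0,0,0.75]
    - [0,0,0.75]
    - [0,0,0.75]
    - [0,0,0]
  twist:
    - [0.008,0.019,-0.273]
    - [0,0,0]
    - [0,0,0]
    - [0,0,0]
    - [0,0,0]
    - [0,0,0]
    - [0,0,0]
  gripper: [-0.067,-0.067,-0.067,-0.067,-0.067,-0.067,-0.067]

```text
time: 18.65
tool_pos: [0.3966, 0.1448, 0.1556]
ee_rot: [1.662, -1.554, 2.916]
wrist_force: [-0.1, 0.5, 0.7]
width: 0.044
finger_force: 0.0
```

Emit:
play_rows:
  translation:
    - [0,0,0]
    - [0,0,0]
    - [0,0,0]
    - [0,0,0]
    - [0,0,0]
  twist:
    - [0,0,0]
    - [0,0,0]
    - [0,0,0]
    - [0,0,0]
    - [0,0,0]
  gripper: [-1,-1,-1,-1,-1]

```text
time: 19.15
tool_pos: [0.3968, 0.1419, 0.154]
ee_rot: [1.591, -1.559, 2.981]
wrist_force: [0.3, -0.9, 2.6]
width: 0.0245
finger_force: 29.7
```

```bash
python3 pl.py .048
```

```text
at [0.3968 0.1419 0.154 ] [ 1.591 -1.559  2.981]
N=4 v=[0.812, 0.01, -0.0] w=[0.0, 0.0, 0.0] | speed 0.30 bad [] minz 0.056 q [-0.17, -0.06, 2.1, 1.56, 1.6, -0.48] p [0.397 0.142 0.284]
N=3 v=[0.0, 0.001, -0.834] w=[0.0, 0.0, 0.0] | speed 0.32 bad [] minz 0.154 q [-0.44, -0.06, 2.1, 1.43, 1.84, -0.5] p [0.383 0.043 0.284]
N=14 v=[0.416, 0.266, 0.148] w=[-0.774, -0.921, 0.785] | speed 0.55 bad [] minz 0.152 q [-0.01, 0.29, 1.23, -0.0, 1.63, 1.54] p [0.632 0.048 0.36 ]
N=4 v=[-0.001, -0.0, 0.88] w=[0.0, 0.0, 0.0] | speed 0.21 bad [] minz 0.032 q [-0.01, 0.37, 1.41, -0.0, 1.37, 1.54] p [0.632 0.048 0.219]
```

Emit:
play_rows:
  translation:
    - [0.6,0.01,0]
    - [0.85,0.01,0]
    - [0.9,0.01,0]
    - [0.9,0.01,0]
    - [0,0,-0.834]
    - [0,0,-0.834]
    - [0,0,-0.834]
  twist:
    - [0,0,0]
    - [0,0,0]
    - [0,0,0]
    - [0,0,0]
    - [0,0,0]
    - [0,0,0]
    - [0,0,0]
  gripper: [-1,-1,-1,-1,-1,-1,-1]

```text
time: 19.85
tool_pos: [0.382, 0.0426, 0.2836]
ee_rot: [1.871, -1.559, 2.703]
wrist_force: [0.1, -0.1, -1.0]
width: 0.0245
finger_force: 29.7
```

Emit:
play_rows:
  translation:
    - [0.416,0.266,0.148]
    - [0.416,0.266,0.148]
    - [0.416,0.266,0.148]
    - [0.416,0.266,0.148]
    - [0.416,0.266,0.148]
    - [0.416,0.266,0.148]
    - [0.416,0.266,0.148]
  twist:
    - [-0.774,-0.921,0.785]
    - [-0.774,-0.921,0.785]
    - [-0.774,-0.921,0.785]
    - [-0.774,-0.921,0.785]
    - [-0.774,-0.921,0.785]
    - [-0.774,-0.921,0.785]
    - [-0.774,-0.921,0.785]
  gripper: [-1,-1,-1,-1,-1,-1,-1]

```text
time: 20.55
tool_pos: [0.4937, 0.0721, 0.3654]
ee_rot: [-2.737, -0.738, 0.442]
wrist_force: [0.4, -0.6, -1.1]
width: 0.0243
finger_force: 29.7
```

Emit:
play_rows:
  translation:
    - [0.416,0.266,0.148]
    - [0.416,0.266,0.148]
    - [0.416,0.266,0.148]
    - [0.416,0.266,0.148]
    - [0.416,0.266,0.148]
    - [0.416,0.266,0.148]
    - [0.416,0.266,0.148]
    - [0,0,0]
  twist:
    - [-0.774,-0.921,0.785]
    - [-0.774,-0.921,0.785]
    - [-0.774,-0.921,0.785]
    - [-0.774,-0.921,0.785]
    - [-0.774,-0.921,0.785]
    - [-0.774,-0.921,0.785]
    - [-0.774,-0.921,0.785]
    - [0,0,0]
  gripper: [-1,-1,-1,-1,-1,-1,-1,-1]

```text
time: 21.35
tool_pos: [0.6339, 0.0487, 0.355]
ee_rot: [3.139, 0.008, 0.021]
wrist_force: [0.4, 0.1, -0.8]
width: 0.0243
finger_force: 29.7
```

```bash
python3 dn.py .048
```

```text
at [0.6339 0.0487 0.355 ] [3.139 0.008 0.021]
N=3 v=[-0.011, 0.004, 0.875] w=[0.009, 0.027, 0.002] | speed 0.22 bad [] minz 0.063 q [-0.01, 0.34, 1.37, 0.0, 1.42, 1.54] p [0.632 0.048 0.25 ]
N=1 v=[-0.001, -0.001, 0.75] w=[0.0, 0.0, 0.0] | speed 0.18 bad [] minz 0.033 q [-0.01, 0.37, 1.41, 0.0, 1.37, 1.54] p [0.632 0.048 0.22 ]
```

Emit:
play_rows:
  translation:
    - [-0.011,0.004,0.875]
    - [-0.011,0.004,0.875]
    - [-0.011,0.004,0.875]
    - [0,0,0.4]
    - [0,0,0.4]
    - [0,0,0]
  twist:
    - [0.009,0.027,0]
    - [0.009,0.027,0]
    - [0.009,0.027,0]
    - [0,0,0]
    - [0,0,0]
    - [0,0,0]
  gripper: [-1,-1,-1,-1,-1,-1]

```text
time: 21.95
tool_pos: [0.6302, 0.0487, 0.2205]
ee_rot: [-3.14, -0.003, 0.022]
wrist_force: [-0.4, -0.0, -1.4]
width: 0.0245
finger_force: 29.7
```

Emit:
play_rows:
  translation:
    - [0,0,0]
    - [0,0,0]
    - [0,0,0]
    - [0,0,-0.5]
    - [0,0,-1]
    - [0,0,-1]
    - [0,0,-1]
    - [0,0,0]
  twist:
    - [0,0,0]
    - [0,0,0]
    - [0,0,0]
    - [0,0,0]
    - [0,0,0]
    - [0,0,0]
    - [0,0,0]
    - [0,0,0]
  gripper: [-0.15,-0.15,-0.15,-0.15,-0.15,-0.15,-0.067,-0.067]

```text
time: 22.75
tool_pos: [0.631, 0.0487, 0.3724]
ee_rot: [-3.141, -0.024, 0.022]
wrist_force: [0.3, -0.3, 0.9]
width: 0.044
finger_force: 0.0
```

```bash
python3 nx.py 0
```

```text
at [0.631  0.0487 0.3724] [-3.141 -0.024  0.022]
N=14 v=[-0.472, -0.094, 0.046] w=[0.785, 0.901, -0.767] | speed 0.60 bad [] minz 0.080 q [-0.38, 0.2, 2.02, 1.43, 1.76, -0.66] p [0.44  0.045 0.21 ]
N=2 v=[-0.751, 0.004, 0.001] w=[0.0, 0.0, 0.0] | speed 0.25 bad [] minz 0.020 q [-0.38, 0.34, 2.03, 1.4, 1.74, -0.81] p [0.44  0.045 0.15 ]
N=3 v=[-0.0, 0.0, 0.75] w=[0.0, 0.0, 0.0] | speed 0.25 bad [] minz 0.020 q [-0.17, 0.34, 2.03, 1.55, 1.59, -0.79] p [0.452 0.134 0.15 ]
```

Emit:
play_rows:
  translation:
    - [-0.472,-0.094,0.046]
    - [-0.472,-0.094,0.046]
    - [-0.472,-0.094,0.046]
    - [-0.472,-0.094,0.046]
    - [-0.472,-0.094,0.046]
    - [-0.472,-0.094,0.046]
    - [-0.472,-0.094,0.046]
  twist:
    - [0.785,0.901,-0.767]
    - [0.785,0.901,-0.767]
    - [0.785,0.901,-0.767]
    - [0.785,0.901,-0.767]
    - [0.785,0.901,-0.767]
    - [0.785,0.901,-0.767]
    - [0.785,0.901,-0.767]
  gripper: [-0.067,-0.067,-0.067,-0.067,-0.067,-0.067,-0.067]

```text
time: 23.45
tool_pos: [0.5047, 0.0513, 0.3167]
ee_rot: [-2.719, -0.745, 0.431]
wrist_force: [0.5, -0.1, -0.4]
width: 0.044
finger_force: 0.0
```

Emit:
play_rows:
  translation:
    - [-0.472,-0.094,0.046]
    - [-0.472,-0.094,0.046]
    - [-0.472,-0.094,0.046]
    - [-0.472,-0.094,0.046]
    - [-0.472,-0.094,0.046]
    - [-0.472,-0.094,0.046]
    - [-0.472,-0.094,0.046]
    - [0,0,0]
  twist:
    - [0.785,0.901,-0.767]
    - [0.785,0.901,-0.767]
    - [0.785,0.901,-0.767]
    - [0.785,0.901,-0.767]
    - [0.785,0.901,-0.767]
    - [0.785,0.901,-0.767]
    - [0.785,0.901,-0.767]
    - [0,0,0]
  gripper: [-0.067,-0.067,-0.067,-0.067,-0.067,-0.067,-0.067,-0.067]

```text
time: 24.25
tool_pos: [0.4353, 0.0453, 0.2002]
ee_rot: [-1.645, -1.545, -0.065]
wrist_force: [-0.5, -0.0, -0.5]
width: 0.0435
finger_force: 0.0
```

```bash
python3 nx.py 0|sed 's/|.*//'; python3 -c "
from h import *
a=robot.snapshot('top');b=robot.snapshot('scene')
for c in('top','scene'):print([(round(x['score'],2),np.round(x['centre'],3).tolist()) for x in robot.spot_point('driver_a',c)[:6]])"
```

```text
at [0.4353 0.0453 0.2002] [-1.645 -1.545 -0.065]
N=1 v=[0.249, 0.109, 0.014] w=[-0.003, 0.019, -0.259] 
N=2 v=[-0.75, 0.0, -0.0] w=[0.0, 0.0, 0.0] 
N=3 v=[-0.0, 0.0, 0.75] w=[0.0, 0.0, 0.0] 
[(0.76, [0.54, 0.049, 0.028]), (0.65, [0.483, 0.319, 0.06]), (0.65, [0.592, 0.304, 0.056])]
[(0.89, [0.594, 0.303, 0.057]), (0.64, [0.545, 0.109, 0.027]), (0.59, [0.539, 0.052, 0.027]), (0.43, [0.368, -0.106, -0.003])]
```

Emit:
play_rows:
  translation:
    - [0.249,0.109,0.014]
    - [-0.75,0,0]
    - [-0.75,0,0]
    - [0,0,0.75]
    - [0,0,0.75]
    - [0,0,0.75]
    - [0,0,0]
  twist:
    - [0,0.019,-0.259]
    - [0,0,0]
    - [0,0,0]
    - [0,0,0]
    - [0,0,0]
    - [0,0,0]
    - [0,0,0]
  gripper: [-0.067,-0.067,-0.067,-0.067,-0.067,-0.067,-0.067]

```text
time: 25.15
tool_pos: [0.454, 0.1363, 0.1551]
ee_rot: [1.634, -1.558, 2.943]
wrist_force: [-0.8, -0.8, -0.3]
width: 0.044
finger_force: 0.0
```

Emit:
play_rows:
  translation:
    - [0,0,0]
    - [0,0,0]
    - [0,0,0]
    - [0,0,0]
    - [0,0,0]
  twist:
    - [0,0,0]
    - [0,0,0]
    - [0,0,0]
    - [0,0,0]
    - [0,0,0]
  gripper: [-1,-1,-1,-1,-1]

```text
time: 25.65
tool_pos: [0.454, 0.1334, 0.1537]
ee_rot: [1.504, -1.561, 3.068]
wrist_force: [0.0, -0.9, 2.0]
width: 0.0261
finger_force: 29.8
```

```bash
python3 pl.py -.004
```

```text
at [0.454  0.1334 0.1537] [ 1.504 -1.561  3.068]
N=4 v=[0.812, 0.008, 0.001] w=[0.0, 0.0, 0.0] | speed 0.26 bad [] minz 0.056 q [-0.17, 0.07, 1.98, 1.56, 1.6, -0.48] p [0.454 0.133 0.284]
N=3 v=[0.001, 0.001, -0.834] w=[0.0, 0.0, 0.0] | speed 0.28 bad [] minz 0.154 q [-0.4, 0.07, 1.97, 1.45, 1.8, -0.5] p [0.44  0.034 0.284]
N=14 v=[0.313, 0.246, 0.036] w=[-0.775, -0.92, 0.783] | speed 0.52 bad [] minz 0.135 q [-0.1, 0.28, 1.23, -0.0, 1.63, 1.45] p [ 0.632 -0.004  0.36 ]
N=4 v=[0.001, -0.0, 0.882] w=[0.0, 0.0, 0.0] | speed 0.21 bad [] minz 0.032 q [-0.1, 0.37, 1.41, -0.0, 1.36, 1.45] p [ 0.632 -0.004  0.219]
```

Emit:
play_rows:
  translation:
    - [0.6,0.008,0]
    - [0.85,0.008,0]
    - [0.9,0.008,0]
    - [0.9,0.008,0]
    - [0,0,-0.834]
    - [0,0,-0.834]
    - [0,0,-0.834]
  twist:
    - [0,0,0]
    - [0,0,0]
    - [0,0,0]
    - [0,0,0]
    - [0,0,0]
    - [0,0,0]
    - [0,0,0]
  gripper: [-1,-1,-1,-1,-1,-1,-1]

```text
time: 26.35
tool_pos: [0.4393, 0.034, 0.283]
ee_rot: [1.933, -1.562, 2.64]
wrist_force: [0.7, -0.2, -1.2]
width: 0.0258
finger_force: 29.8
```

Emit:
play_rows:
  translation:
    - [0.313,0.246,0.036]
    - [0.313,0.246,0.036]
    - [0.313,0.246,0.036]
    - [0.313,0.246,0.036]
    - [0.313,0.246,0.036]
    - [0.313,0.246,0.036]
    - [0.313,0.246,0.036]
  twist:
    - [-0.775,-0.92,0.783]
    - [-0.775,-0.92,0.783]
    - [-0.775,-0.92,0.783]
    - [-0.775,-0.92,0.783]
    - [-0.775,-0.92,0.783]
    - [-0.775,-0.92,0.783]
    - [-0.775,-0.92,0.783]
  gripper: [-1,-1,-1,-1,-1,-1,-1]

```text
time: 27.05
tool_pos: [0.5284, 0.0325, 0.3483]
ee_rot: [-2.735, -0.737, 0.44]
wrist_force: [-0.5, 1.0, -1.7]
width: 0.0261
finger_force: 29.8
```

Emit:
play_rows:
  translation:
    - [0.313,0.246,0.036]
    - [0.313,0.246,0.036]
    - [0.313,0.246,0.036]
    - [0.313,0.246,0.036]
    - [0.313,0.246,0.036]
    - [0.313,0.246,0.036]
    - [0.313,0.246,0.036]
    - [0,0,0]
  twist:
    - [-0.775,-0.92,0.783]
    - [-0.775,-0.92,0.783]
    - [-0.775,-0.92,0.783]
    - [-0.775,-0.92,0.783]
    - [-0.775,-0.92,0.783]
    - [-0.775,-0.92,0.783]
    - [-0.775,-0.92,0.783]
    - [0,0,0]
  gripper: [-1,-1,-1,-1,-1,-1,-1,-1]

```text
time: 27.85
tool_pos: [0.6333, -0.0036, 0.3567]
ee_rot: [3.14, 0.005, 0.021]
wrist_force: [1.0, 0.9, -2.1]
width: 0.026
finger_force: 29.8
```

```bash
python3 dn.py -.004
```

```text
at [ 0.6333 -0.0036  0.3567] [3.14  0.005 0.021]
N=3 v=[-0.007, 0.002, 0.889] w=[0.007, 0.017, 0.004] | speed 0.22 bad [] minz 0.063 q [-0.1, 0.34, 1.38, 0.0, 1.42, 1.45] p [ 0.632 -0.004  0.25 ]
N=1 v=[-0.001, -0.001, 0.751] w=[0.0, 0.0, 0.0] | speed 0.18 bad [] minz 0.033 q [-0.1, 0.37, 1.41, 0.0, 1.37, 1.45] p [ 0.632 -0.004  0.22 ]
```

Emit:
play_rows:
  translation:
    - [-0.007,0.002,0.889]
    - [-0.007,0.002,0.889]
    - [-0.007,0.002,0.889]
    - [0,0,0.4]
    - [0,0,0.4]
    - [0,0,0]
  twist:
    - [0.007,0.017,0]
    - [0.007,0.017,0]
    - [0.007,0.017,0]
    - [0,0,0]
    - [0,0,0]
    - [0,0,0]
  gripper: [-1,-1,-1,-1,-1,-1]

```text
time: 28.45
tool_pos: [0.6303, -0.0034, 0.2188]
ee_rot: [-3.14, -0.001, 0.022]
wrist_force: [-0.0, -0.2, -1.5]
width: 0.0262
finger_force: 29.8
```

Emit:
play_rows:
  translation:
    - [0,0,0]
    - [0,0,0]
    - [0,0,0]
    - [0,0,-0.5]
    - [0,0,-1]
    - [0,0,-1]
    - [0,0,-1]
    - [0,0,0]
  twist:
    - [0,0,0]
    - [0,0,0]
    - [0,0,0]
    - [0,0,0]
    - [0,0,0]
    - [0,0,0]
    - [0,0,0]
    - [0,0,0]
  gripper: [-0.15,-0.15,-0.15,-0.15,-0.15,-0.15,-0.067,-0.067]

```text
time: 29.25
tool_pos: [0.6314, -0.0035, 0.371]
ee_rot: [3.141, -0.021, 0.022]
wrist_force: [1.1, 0.8, 1.1]
width: 0.0436
finger_force: 0.0
```

```bash
python3 nx.py 2 .162
```

```text
at [ 0.6314 -0.0035  0.371 ] [ 3.141 -0.021  0.022]
N=14 v=[-0.269, -0.025, 0.174] w=[0.785, 0.904, -0.767] | speed 0.55 bad [] minz 0.081 q [-0.33, 0.39, 1.73, 1.47, 1.73, -0.56] p [0.555 0.029 0.222]
N=2 v=[-0.752, 0.001, 0.0] w=[0.0, 0.0, 0.0] | speed 0.19 bad [] minz 0.032 q [-0.33, 0.49, 1.74, 1.46, 1.72, -0.67] p [0.555 0.029 0.162]
N=3 v=[-0.0, -0.0, 0.75] w=[0.0, 0.0, 0.0] | speed 0.20 bad [] minz 0.032 q [-0.16, 0.49, 1.74, 1.56, 1.59, -0.66] p [0.567 0.118 0.162]
```

Emit:
play_rows:
  translation:
    - [-0.269,-0.025,0.174]
    - [-0.269,-0.025,0.174]
    - [-0.269,-0.025,0.174]
    - [-0.269,-0.025,0.174]
    - [-0.269,-0.025,0.174]
    - [-0.269,-0.025,0.174]
    - [-0.269,-0.025,0.174]
  twist:
    - [0.785,0.904,-0.767]
    - [0.785,0.904,-0.767]
    - [0.785,0.904,-0.767]
    - [0.785,0.904,-0.767]
    - [0.785,0.904,-0.767]
    - [0.785,0.904,-0.767]
    - [0.785,0.904,-0.767]
  gripper: [-0.067,-0.067,-0.067,-0.067,-0.067,-0.067,-0.067]

```text
time: 29.95
tool_pos: [0.57, 0.0017, 0.296]
ee_rot: [-2.718, -0.743, 0.43]
wrist_force: [-0.4, 0.4, -1.2]
width: 0.0439
finger_force: 0.0
```

Emit:
play_rows:
  translation:
    - [-0.269,-0.025,0.174]
    - [-0.269,-0.025,0.174]
    - [-0.269,-0.025,0.174]
    - [-0.269,-0.025,0.174]
    - [-0.269,-0.025,0.174]
    - [-0.269,-0.025,0.174]
    - [-0.269,-0.025,0.174]
    - [0,0,0]
  twist:
    - [0.785,0.904,-0.767]
    - [0.785,0.904,-0.767]
    - [0.785,0.904,-0.767]
    - [0.785,0.904,-0.767]
    - [0.785,0.904,-0.767]
    - [0.785,0.904,-0.767]
    - [0.785,0.904,-0.767]
    - [0,0,0]
  gripper: [-0.067,-0.067,-0.067,-0.067,-0.067,-0.067,-0.067,-0.067]

```text
time: 30.75
tool_pos: [0.5509, 0.0292, 0.2105]
ee_rot: [-1.589, -1.547, -0.121]
wrist_force: [0.4, 0.1, 0.6]
width: 0.0439
finger_force: 0.0
```

```bash
python3 nx.py 2 .162|sed 's/|.*//'; python3 -c "
from h import *
a=robot.snapshot('top');b=robot.snapshot('scene')
for c in('top','scene'):print([(round(x['score'],2),np.round(x['centre'],3).tolist()) for x in robot.spot_point('driver_a',c)[:6]])"
```

```text
at [0.5509 0.0292 0.2105] [-1.589 -1.547 -0.121]
N=1 v=[0.291, 0.09, -0.002] w=[-0.003, 0.004, -0.236] 
N=2 v=[-0.75, -0.0, -0.0] w=[0.0, 0.0, 0.0] 
N=3 v=[-0.0, -0.0, 0.75] w=[0.0, 0.0, 0.0] 
[(0.84, [0.545, 0.046, 0.031]), (0.6, [0.594, 0.304, 0.061]), (0.53, [0.543, -0.002, 0.03]), (0.5, [0.546, 0.104, 0.033]), (0.34, [0.564, -0.393, 0.005])]
[(0.81, [0.595, 0.305, 0.057]), (0.73, [0.535, -0.002, 0.031]), (0.61, [0.535, 0.051, 0.03]), (0.6, [0.542, 0.108, 0.026])]
```

Emit:
play_rows:
  translation:
    - [0.291,0.09,0]
    - [-0.75,0,0]
    - [-0.75,0,0]
    - [0,0,0.75]
    - [0,0,0.75]
    - [0,0,0.75]
    - [0,0,0]
  twist:
    - [0,0,-0.236]
    - [0,0,0]
    - [0,0,0]
    - [0,0,0]
    - [0,0,0]
    - [0,0,0]
    - [0,0,0]
  gripper: [-0.067,-0.067,-0.067,-0.067,-0.067,-0.067,-0.067]

```text
time: 31.65
tool_pos: [0.5681, 0.1197, 0.167]
ee_rot: [1.642, -1.561, 2.934]
wrist_force: [-1.2, -0.0, 0.0]
width: 0.0442
finger_force: 0.0
```

Emit:
play_rows:
  translation:
    - [0,0,0]
    - [0,0,0]
    - [0,0,0]
    - [0,0,0]
    - [0,0,0]
  twist:
    - [0,0,0]
    - [0,0,0]
    - [0,0,0]
    - [0,0,0]
    - [0,0,0]
  gripper: [-1,-1,-1,-1,-1]

```text
time: 32.15
tool_pos: [0.5683, 0.1164, 0.1654]
ee_rot: [1.529, -1.564, 3.042]
wrist_force: [0.3, -0.3, 2.4]
width: 0.0236
finger_force: 29.8
```

```bash
sed -i 's/\.632/.64/g' pl.py dn.py; python3 pl.py -.055
```

```text
at [0.5683 0.1164 0.1654] [ 1.529 -1.564  3.042]
N=4 v=[0.812, 0.006, 0.0] w=[0.0, 0.0, 0.0] | speed 0.20 bad [] minz 0.068 q [-0.16, 0.28, 1.69, 1.56, 1.59, -0.41] p [0.568 0.116 0.295]
N=3 v=[0.001, 0.002, -0.833] w=[0.0, 0.0, 0.0] | speed 0.22 bad [] minz 0.165 q [-0.35, 0.28, 1.69, 1.49, 1.76, -0.42] p [0.554 0.017 0.295]
N=14 v=[0.141, 0.159, -0.094] w=[-0.775, -0.919, 0.782] | speed 0.48 bad [] minz 0.117 q [-0.17, 0.3, 1.2, 0.0, 1.63, 1.38] p [ 0.64  -0.055  0.36 ]
N=4 v=[-0.0, -0.0, 0.883] w=[0.0, 0.0, 0.0] | speed 0.21 bad [] minz 0.032 q [-0.17, 0.39, 1.38, 0.0, 1.37, 1.38] p [ 0.64  -0.055  0.219]
```

Emit:
play_rows:
  translation:
    - [0.6,0.006,0]
    - [0.85,0.006,0]
    - [0.9,0.006,0]
    - [0.9,0.006,0]
    - [0,0,-0.834]
    - [0,0,-0.834]
    - [0,0,-0.834]
  twist:
    - [0,0,0]
    - [0,0,0]
    - [0,0,0]
    - [0,0,0]
    - [0,0,0]
    - [0,0,0]
    - [0,0,0]
  gripper: [-1,-1,-1,-1,-1,-1,-1]

```text
time: 32.85
tool_pos: [0.5535, 0.0173, 0.2949]
ee_rot: [1.927, -1.565, 2.646]
wrist_force: [0.2, -0.6, -0.8]
width: 0.024
finger_force: 29.9
```

Emit:
play_rows:
  translation:
    - [0.141,0.159,-0.094]
    - [0.141,0.159,-0.094]
    - [0.141,0.159,-0.094]
    - [0.141,0.159,-0.094]
    - [0.141,0.159,-0.094]
    - [0.141,0.159,-0.094]
    - [0.141,0.159,-0.094]
  twist:
    - [-0.775,-0.919,0.782]
    - [-0.775,-0.919,0.782]
    - [-0.775,-0.919,0.782]
    - [-0.775,-0.919,0.782]
    - [-0.775,-0.919,0.782]
    - [-0.775,-0.919,0.782]
    - [-0.775,-0.919,0.782]
  gripper: [-1,-1,-1,-1,-1,-1,-1]

```text
time: 33.55
tool_pos: [0.5964, -0.0157, 0.3307]
ee_rot: [-2.732, -0.736, 0.437]
wrist_force: [-0.9, 1.1, -1.8]
width: 0.024
finger_force: 29.9
```

Emit:
play_rows:
  translation:
    - [0.141,0.159,-0.094]
    - [0.141,0.159,-0.094]
    - [0.141,0.159,-0.094]
    - [0.141,0.159,-0.094]
    - [0.141,0.159,-0.094]
    - [0.141,0.159,-0.094]
    - [0.141,0.159,-0.094]
    - [0,0,0]
  twist:
    - [-0.775,-0.919,0.782]
    - [-0.775,-0.919,0.782]
    - [-0.775,-0.919,0.782]
    - [-0.775,-0.919,0.782]
    - [-0.775,-0.919,0.782]
    - [-0.775,-0.919,0.782]
    - [-0.775,-0.919,0.782]
    - [0,0,0]
  gripper: [-1,-1,-1,-1,-1,-1,-1,-1]

```text
time: 34.35
tool_pos: [0.6409, -0.0542, 0.3589]
ee_rot: [3.141, 0.003, 0.022]
wrist_force: [0.6, 0.3, -1.4]
width: 0.0239
finger_force: 29.9
```

```bash
python3 dn.py -.055
```

```text
at [ 0.6409 -0.0542  0.3589] [3.141e+00 3.000e-03 2.200e-02]
N=3 v=[-0.006, 0.006, 0.908] w=[0.003, 0.01, 0.007] | speed 0.22 bad [] minz 0.063 q [-0.17, 0.36, 1.35, 0.0, 1.43, 1.38] p [ 0.64  -0.055  0.25 ]
N=1 v=[0.0, 0.0, 0.75] w=[0.0, 0.0, 0.0] | speed 0.17 bad [] minz 0.033 q [-0.17, 0.39, 1.38, 0.0, 1.37, 1.38] p [ 0.64  -0.055  0.22 ]
```

Lower and release, then rise. Next comes the ratchet, so I'll look at the crate.

Emit:
play_rows:
  translation:
    - [-0.006,0.006,0.908]
    - [-0.006,0.006,0.908]
    - [-0.006,0.006,0.908]
    - [0,0,0.4]
    - [0,0,0.4]
    - [0,0,0]
  twist:
    - [0.003,0.01,0]
    - [0.003,0.01,0]
    - [0.003,0.01,0]
    - [0,0,0]
    - [0,0,0]
    - [0,0,0]
  gripper: [-1,-1,-1,-1,-1,-1]

```text
time: 34.95
tool_pos: [0.6393, -0.0547, 0.2186]
ee_rot: [-3.14, -0.002, 0.022]
wrist_force: [1.0, 0.4, -0.4]
width: 0.0237
finger_force: 29.9
```

Emit:
play_rows:
  translation:
    - [0,0,0]
    - [0,0,0]
    - [0,0,0]
    - [0,0,-0.5]
    - [0,0,-1]
    - [0,0,-1]
    - [0,0,-1]
    - [0,0,0]
  twist:
    - [0,0,0]
    - [0,0,0]
    - [0,0,0]
    - [0,0,0]
    - [0,0,0]
    - [0,0,0]
    - [0,0,0]
    - [0,0,0]
  gripper: [-0.15,-0.15,-0.15,-0.15,-0.15,-0.15,-0.15,-0.15]

```text
time: 35.75
tool_pos: [0.6399, -0.055, 0.3683]
ee_rot: [3.139, -0.017, 0.022]
wrist_force: [1.1, -0.5, 0.4]
width: 0.0399
finger_force: 0.0
```

```bash
python3 - <<'E'
from sim import *
a=robot.snapshot('top');b=robot.snapshot('scene')
for c in('top','scene'):
  print([(round(x['score'],2),np.round(x['centre'],3).tolist()) for x in robot.spot_point('ratchet',c)[:3]],[(round(x['score'],2),np.round(x['centre'],3).tolist()) for x in robot.recognise('ratchet',c)[:3]])
cv2.imwrite('pics/t5.png',np.hstack([cv2.resize(a[155:285,340:450],(440,520)),cv2.resize(b[180:285,115:215],(360,378)).__class__ and np.pad(cv2.resize(b[180:285,115:215],(360,378)),((0,142),(0,0),(0,0)))])[:,:,::-1])
E
```

```text
[(0.63, [0.717, -0.322, 0.003])] [(0.95, [0.506, -0.29, 0.031])]
[(0.66, [0.518, -0.294, 0.008])] [(0.75, [0.517, -0.288, 0.029])]
```

View pics/t5.png

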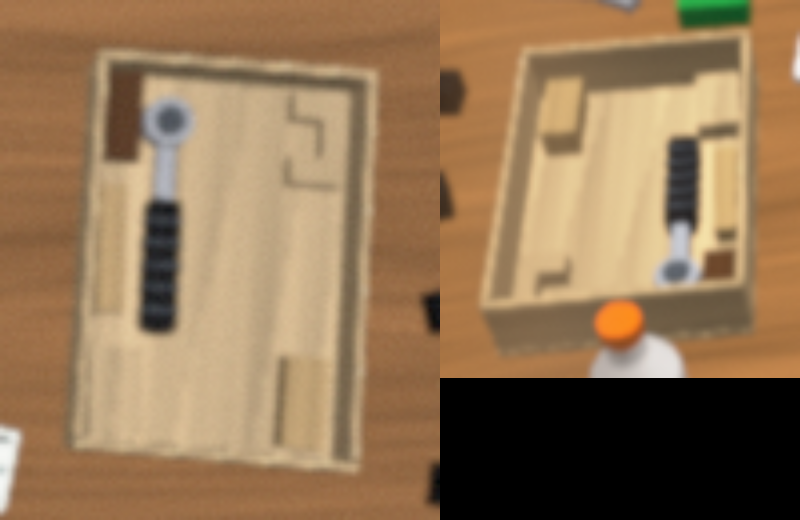

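The ratchet has been knocked about 4 cm: it now lies next to the lath and the dark offcut, with its head at crop (168,120) and its handle at (160,266). The finger gap beside the handle is only about 10 mm, so I'll measure it more exactly.

```bash
python3 - <<'E'
from sim import *
a=robot.snapshot('top');g=a[155:285,340:450].astype(int)
m=((g.max(2)<75)&((g.max(2)-g.min(2))<25)).astype(np.uint8)
n,l,s,c=cv2.connectedComponentsWithStats(m)
k=1+np.argmax(s[1:,4]);pts=np.argwhere(l==k)[:,::-1].astype(np.float32)
r=cv2.minAreaRect(pts);print(r,s[k])
bp=cv2.boxPoints(r)+[340,155]
w=np.array([ray('top',*q,.026)[:2] for q in bp]);print(w.round(4))
for y in range(36,84,3):
  print(y+155,''.join('%4d/%-4d'%(g[y,x].mean(),g[y,x,0]-g[y,x,2]) for x in range(24,50,1)))
for x in(360,382,386):print(x,ray('top',x,198,.022)[:2])
cv2.imwrite('pics/t6.png',cv2.resize(a[180:245,355:405],(600,780)[::1] if 0 else (460,598),interpolation=cv2.INTER_CUBIC)[:,:,::-1])
E
```

```text
((39.5, 66.0), (32.0, 7.0), 90.0) [ 36  50   8  33 224]
[[ 0.5279 -0.2823]
 [ 0.5276 -0.3009]
 [ 0.4421 -0.2975]
 [ 0.4424 -0.2791]]
191  158/59   146/57    99/46    67/48    63/49    63/53    67/50    65/50    62/48    78/49   109/53   148/61   162/59   156/47   136/24   139/2    155/-7   164/-8   158/-8   151/1    149/15   160/38   173/57   176/62   181/67   178/67  
194  155/57   135/56    98/49    82/42    82/43    76/40    75/43    77/43    77/45    88/46   128/55   166/64   186/67   176/60   164/35   164/6    174/-9   182/-11  178/-7   168/9    162/37   168/57   175/64   177/67   178/65   176/65  
197  161/61   166/61   165/63   169/62   167/62   167/63   171/63   181/63   181/69   188/69   191/70   193/67   189/69   173/59   164/31   166/3    178/-8   181/-10  176/-7   165/9    162/39   169/60   175/64   179/65   176/66   178/65  
200  162/60   158/62   164/63   168/65   164/67   165/66   170/65   176/69   184/69   191/69   194/67   192/69   187/68   173/53   162/25   171/-2   181/-8   181/-9   172/-6   160/13   160/43   167/60   176/66   181/66   179/64   178/68  
203  155/64
[... 2246 characters left out ...]
1/33    47/3     40/-4    36/-4    43/-3    42/-2    40/-4    41/1     73/23   127/49   165/59   175/66   172/66   170/63   168/63  
233  148/58   156/62   161/64   163/64   157/61   160/63   172/67   188/70   191/71   176/66   136/47    78/23    48/-2    51/-9    50/-7    53/-6    57/-4    48/-9    54/-3    85/18   132/43   162/60   173/66   174/65   171/62   169/62  
236  171/63   177/65   178/68   181/67   180/66   183/67   189/68   193/66   191/69   180/65   140/51    87/30    48/14    33/4     33/1     30/0     36/5     39/4     49/17    96/32   141/49   168/62   175/66   172/64   171/63   170/65  
360 [ 0.54816422 -0.2408691 ]
382 [ 0.5470882  -0.29965421]
386 [ 0.54689252 -0.31032309]
```

View pics/t6.png

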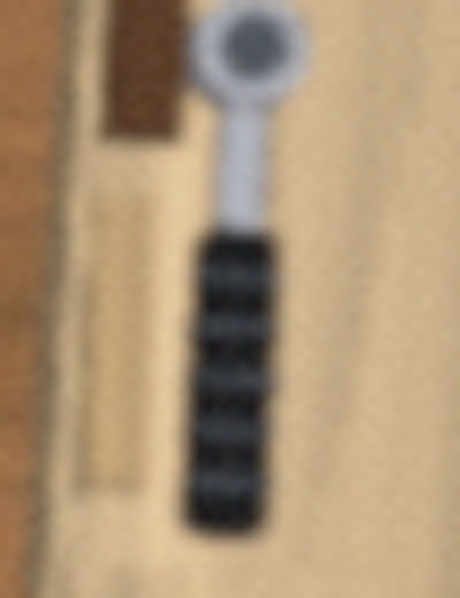

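The picture shows the bare neck at crop (242,195), with the lath edge about 25 mm to its left and the dark offcut ending above it (y=138). I'll grip the neck first, slide the ratchet into the open, then regrasp it at its balance point.

```bash
python3 - <<'E'
from sim import *
f=lambda x,y,z:ray('top',355+x/9.2,180+y/9.2,z)
h=f(252,45,.03);t=f(228,515,.028);n=f(242,195,.022);yaw=np.arctan2(*(h-t)[1::-1]);print(h,t,n,yaw)
go([([n[0],n[1]-.001,.27],down(yaw)),([n[0],n[1]-.001,.211],None)])
E
```

```text
[ 0.58132814 -0.30065661  0.03      ] [ 0.44478098 -0.28884361  0.028     ] [ 0.5384651  -0.29746741  0.022     ] -0.08629731928890677
at [ 0.6388 -0.0549  0.3564] [-3.14e+00  3.00e-03  2.20e-02]
N=8 v=[-0.294, 0.77, 0.27] w=[-0.002, 0.003, 0.135] | speed 0.19 bad [] minz 0.071 q [-0.6, 0.29, 1.4, -0.0, 1.45, 1.06] p [ 0.538 -0.299  0.27 ]
N=2 v=[0.001, -0.002, 0.738] w=[0.0, 0.0, 0.0] | speed 0.18 bad [] minz 0.012 q [-0.6, 0.34, 1.46, -0.0, 1.34, 1.06] p [ 0.538 -0.299  0.211]
```

Emit:
play_rows:
  translation:
    - [-0.294,0.77,0.15]
    - [-0.294,0.77,0.15]
    - [-0.294,0.77,0.15]
    - [-0.294,0.77,0.15]
    - [-0.294,0.77,0.15]
    - [-0.294,0.77,0.15]
    - [-0.294,0.77,0.15]
    - [-0.294,0.77,0.15]
  twist:
    - [0,0,0.135]
    - [0,0,0.135]
    - [0,0,0.135]
    - [0,0,0.135]
    - [0,0,0.135]
    - [0,0,0.135]
    - [0,0,0.135]
    - [0,0,0.135]
  gripper: [-0.51,-0.51,-0.51,-0.51,-0.51,-0.51,-0.51,-0.51]

```text
time: 36.9
tool_pos: [0.538, -0.2997, 0.3088]
ee_rot: [-3.14, 0.001, -0.087]
wrist_force: [0.7, 0.3, 0.3]
width: 0.0231
finger_force: 0.0
```

Emit:
play_rows:
  translation:
    - [0,0,0]
    - [0,0,0]
  twist:
    - [0,0,0]
    - [0,0,0]
  gripper: [-0.51,-0.51]

```text
time: 37.1
tool_pos: [0.5384, -0.2991, 0.3092]
ee_rot: [-3.139, 0.001, -0.088]
wrist_force: [0.3, 0.5, -0.0]
width: 0.0229
finger_force: 0.0
```

```bash
python3 - <<'E'
from sim import *
a=robot.snapshot('scene')
print([(round(x['score'],2),np.round(x['centre'],3).tolist()) for x in robot.recognise('ratchet','scene')[:3]])
n=[.5385,-.2985]
go([([*n,.255],down(-.086)),([*n,.215],None)])
print(robot.get_obs()["width"])
E
```

```text
[(0.86, [0.523, -0.29, 0.031]), (0.33, [0.624, 0.104, 0.039])]
at [ 0.5392 -0.2979  0.3102] [-3.14e+00 -1.00e-03 -8.50e-02]
N=2 v=[-0.008, 0.009, 0.689] w=[-0.008, -0.005, 0.003] | speed 0.17 bad [] minz 0.056 q [-0.6, 0.3, 1.42, 0.0, 1.42, 1.06] p [ 0.539 -0.299  0.255]
N=2 v=[-0.0, -0.0, 0.5] w=[0.0, 0.0, 0.0] | speed 0.12 bad [] minz 0.016 q [-0.6, 0.34, 1.46, 0.0, 1.35, 1.06] p [ 0.539 -0.299  0.215]
0.022811539320279805
```

Emit:
play_rows:
  translation:
    - [0,0.009,0.689]
    - [0,0.009,0.689]
    - [0,0,0.35]
    - [0,0,0.25]
  twist:
    - [0,0,0]
    - [0,0,0]
    - [0,0,0]
    - [0,0,0]
  gripper: [-0.51,-0.51,-0.51,-0.51]

```text
time: 37.6
tool_pos: [0.5391, -0.2982, 0.2301]
ee_rot: [-3.14, 0.0, -0.085]
wrist_force: [1.0, -0.4, -0.7]
width: 0.0232
finger_force: 0.0
```

Emit:
play_rows:
  translation:
    - [0,0,0.2]
    - [0,0,0.2]
    - [0,0,0.15]
  twist:
    - [0,0,0]
    - [0,0,0]
    - [0,0,0]
  gripper: [-0.51,-0.51,-0.51]

```text
time: 37.9
tool_pos: [0.5393, -0.2991, 0.2098]
ee_rot: [-3.141, -0.003, -0.086]
wrist_force: [-0.8, 1.9, 1.9]
width: 0.0233
finger_force: 0.8
```

Emit:
play_rows:
  translation:
    - [0,0,0]
    - [0,0,0]
    - [0,0,0]
    - [0,0,0]
  twist:
    - [0,0,0]
    - [0,0,0]
    - [0,0,0]
    - [0,0,0]
  gripper: [-1,-1,-1,-1]

```text
time: 38.3
tool_pos: [0.5388, -0.2995, 0.2093]
ee_rot: [-3.141, -0.001, -0.087]
wrist_force: [-0.2, 0.2, -2.9]
width: 0.0136
finger_force: 29.9
```

Emit:
play_rows:
  translation:
    - [0,0.2,-0.05]
    - [0,0.3,0]
    - [0,0.3,0]
    - [0,0.2,0]
    - [0,0,0]
  twist:
    - [0,0,0]
    - [0,0,0]
    - [0,0,0]
    - [0,0,0]
    - [0,0,0]
  gripper: [-1,-1,-1,-1,-1]

```text
time: 38.8
tool_pos: [0.535, -0.341, 0.2113]
ee_rot: [-3.141, -0.001, -0.088]
wrist_force: [-0.3, 1.2, -3.5]
width: 0.0138
finger_force: 29.9
```

Emit:
play_rows:
  translation:
    - [0,0,0]
    - [0,0,0]
    - [0,0,0]
    - [-0.33,0,0]
    - [-0.33,0,0]
    - [0,0,0]
  twist:
    - [0,0,0]
    - [0,0,0]
    - [0,0,0]
    - [0,0,0]
    - [0,0,0]
    - [0,0,0]
  gripper: [-0.067,-0.067,-0.067,-0.067,-0.067,-0.067]

```text
time: 39.4
tool_pos: [0.5084, -0.3365, 0.2118]
ee_rot: [-3.141, -0.001, -0.087]
wrist_force: [0.2, -0.6, -0.5]
width: 0.0436
finger_force: 0.0
```

Emit:
play_rows:
  translation:
    - [0,0,0]
    - [0,0,0]
    - [0,0,0]
    - [0,0,0]
    - [0,0,0]
  twist:
    - [0,0,0]
    - [0,0,0]
    - [0,0,0]
    - [0,0,0]
    - [0,0,0]
  gripper: [-1,-1,-1,-1,-1]

```text
time: 39.9
tool_pos: [0.5096, -0.3371, 0.2116]
ee_rot: [-3.142, -0.002, -0.086]
wrist_force: [1.0, -0.7, -0.1]
width: 0.0235
finger_force: 30.0
```

Emit:
play_rows:
  translation:
    - [0,0,-0.3]
    - [0,0,-0.7]
    - [0,0,-0.9]
    - [0,0,-0.9]
    - [0,0,0]
  twist:
    - [0,0,0]
    - [0,0,0]
    - [0,0,0]
    - [0,0,0]
    - [0,0,0]
  gripper: [-1,-1,-1,-1,-1]

```text
time: 40.4
tool_pos: [0.5099, -0.3376, 0.3303]
ee_rot: [3.136, -0.011, -0.086]
wrist_force: [0.7, -0.5, -2.8]
width: 0.0237
finger_force: 30.0
```

```bash
python3 - <<'E'
from sim import *
a=robot.snapshot('top');b=robot.snapshot('scene')
for c in('top','scene'):
  print([(round(x['score'],2),np.round(x['centre'],3).tolist()) for x in robot.spot_point('ratchet',c)[:3]])
  print([(round(x['score'],2),np.round(x['centre'],3).tolist()) for x in robot.spot_point('drawer_floor',c)[:1]])
  print([(round(x['score'],2),np.round(x['centre'],3).tolist()) for x in robot.spot_point('driver_a',c)[:5]])
go([([.585,-.108,.33],down(.02)),([.585,-.108,.222],None)])
cv2.imwrite('pics/t7.png',np.hstack([cv2.resize(a[80:320,180:460],(400,343)),cv2.resize(b[150:390,110:390],(400,343))])[:,:,::-1])
E
```

```text
[(0.89, [0.513, -0.339, 0.126]), (0.52, [0.499, -0.263, 0.011]), (0.26, [0.582, -0.267, 0.01])]
[(0.56, [0.483, -0.013, 0.017])]
[(0.77, [0.543, 0.106, 0.032]), (0.63, [0.537, -0.06, 0.028]), (0.6, [0.542, -0.003, 0.031]), (0.6, [0.54, 0.049, 0.029])]
[(0.71, [0.513, -0.339, 0.121])]
[(0.59, [0.485, -0.005, 0.016])]
[(0.92, [0.537, -0.003, 0.031]), (0.91, [0.537, 0.047, 0.03]), (0.79, [0.534, -0.062, 0.024]), (0.56, [0.541, 0.107, 0.027])]
at [ 0.5087 -0.3368  0.3209] [-3.138e+00  2.000e-03 -8.600e-02]
N=7 v=[0.239, -0.828, -0.031] w=[-0.005, 0.003, -0.152] | speed 0.21 bad [] minz 0.123 q [-0.28, 0.21, 1.38, -0.0, 1.55, 1.27] p [ 0.585 -0.108  0.33 ]
N=3 v=[0.0, 0.0, 0.899] w=[0.0, 0.0, 0.0] | speed 0.22 bad [] minz 0.023 q [-0.28, 0.29, 1.51, -0.0, 1.35, 1.27] p [ 0.585 -0.108  0.222]
```

View pics/t7.png

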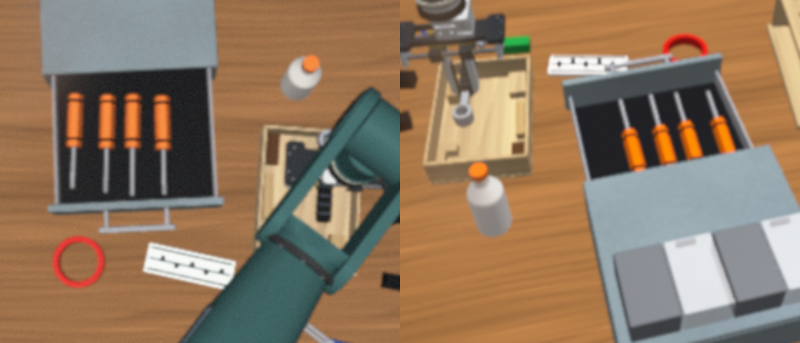

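All four drivers lie flat side by side in the drawer, and the ratchet hangs level in the gripper over the crate. I'll place it in the free strip on the right.

Emit:
play_rows:
  translation:
    - [0.239,-0.81,-0.031]
    - [0.239,-0.81,-0.031]
    - [0.239,-0.81,-0.031]
    - [0.239,-0.81,-0.031]
    - [0.239,-0.81,-0.031]
    - [0.239,-0.81,-0.031]
    - [0.239,-0.81,-0.031]
    - [0,0,0]
  twist:
    - [0,0,-0.152]
    - [0,0,-0.152]
    - [0,0,-0.152]
    - [0,0,-0.152]
    - [0,0,-0.152]
    - [0,0,-0.152]
    - [0,0,-0.152]
    - [0,0,0]
  gripper: [-1,-1,-1,-1,-1,-1,-1,-1]

```text
time: 41.6
tool_pos: [0.5858, -0.1093, 0.3315]
ee_rot: [-3.138, -0.001, 0.026]
wrist_force: [0.6, -0.3, -3.5]
width: 0.0234
finger_force: 30.0
```

```bash
python3 - <<'E'
from sim import *
go([([.585,-.113,.25],down(.02)),([.585,-.113,.225],None)])
E
```

```text
at [ 0.5858 -0.1093  0.3315] [-3.138e+00 -1.000e-03  2.600e-02]
N=3 v=[-0.008, 0.032, 0.679] w=[-0.012, -0.003, 0.019] | speed 0.17 bad [] minz 0.051 q [-0.29, 0.27, 1.48, -0.0, 1.4, 1.27] p [ 0.585 -0.113  0.25 ]
N=1 v=[0.001, 0.001, 0.625] w=[0.0, 0.0, 0.0] | speed 0.15 bad [] minz 0.026 q [-0.29, 0.29, 1.5, -0.0, 1.35, 1.27] p [ 0.585 -0.113  0.225]
```

Emit:
play_rows:
  translation:
    - [-0.008,0.032,0.679]
    - [-0.008,0.032,0.679]
    - [-0.008,0.032,0.679]
    - [0,0,0.4]
    - [0,0,0.35]
    - [0,0,0]
  twist:
    - [-0.012,0,0.019]
    - [-0.012,0,0.019]
    - [-0.012,0,0.019]
    - [0,0,0]
    - [0,0,0]
    - [0,0,0]
  gripper: [-1,-1,-1,-1,-1,-1]

```text
time: 42.2
tool_pos: [0.5845, -0.1177, 0.2208]
ee_rot: [3.138, -0.002, 0.014]
wrist_force: [-0.1, -0.4, -3.3]
width: 0.0235
finger_force: 30.0
```

Emit:
play_rows:
  translation:
    - [0,0,0]
    - [0,0,0]
    - [0,0,0]
    - [0,0,-0.5]
    - [0,0,-0.9]
    - [0,0,-0.9]
    - [0,0,0]
  twist:
    - [0,0,0]
    - [0,0,0]
    - [0,0,0]
    - [0,0,0]
    - [0,0,0]
    - [0,0,0]
    - [0,0,0]
  gripper: [-0.28,-0.28,-0.28,-0.28,-0.28,-0.28,-0.28]

```text
time: 42.9
tool_pos: [0.5856, -0.1173, 0.3203]
ee_rot: [3.134, -0.014, 0.014]
wrist_force: [1.2, 1.0, 1.6]
width: 0.0343
finger_force: 0.0
```

```bash
python3 - <<'E'
from sim import *
go([([.40,-.012,.33],down(.02)),([.40,-.012,.244],None)])
E
```

```text
at [ 0.5856 -0.1173  0.3203] [ 3.134 -0.014  0.014]
N=6 v=[-0.765, -0.451, -0.049] w=[0.012, -0.024, -0.009] | speed 0.27 bad [] minz 0.123 q [-0.17, -0.23, 1.82, 0.0, 1.56, 1.38] p [ 0.4   -0.012  0.33 ]
N=3 v=[-0.001, -0.001, 0.717] w=[0.0, 0.0, 0.0] | speed 0.21 bad [] minz 0.045 q [-0.17, -0.16, 1.94, 0.0, 1.37, 1.38] p [ 0.4   -0.012  0.244]
```

Emit:
play_rows:
  translation:
    - [-0.765,-0.451,-0.049]
    - [-0.765,-0.451,-0.049]
    - [-0.765,-0.451,-0.049]
    - [-0.765,-0.451,-0.049]
    - [-0.765,-0.451,-0.049]
    - [-0.765,-0.451,-0.049]
    - [0,0,0]
  twist:
    - [0.012,-0.024,0]
    - [0.012,-0.024,0]
    - [0.012,-0.024,0]
    - [0.012,-0.024,0]
    - [0.012,-0.024,0]
    - [0.012,-0.024,0]
    - [0,0,0]
  gripper: [-1,-1,-1,-1,-1,-1,-1]

```text
time: 43.6
tool_pos: [0.3964, -0.0099, 0.3251]
ee_rot: [-3.137, 0.013, 0.016]
wrist_force: [0.4, -1.0, 0.6]
width: 0.0008
finger_force: 0.0
```

```bash
python3 - <<'E'
from sim import *
a=robot.snapshot('top');b=robot.snapshot('scene')
for c in('top','scene'):
  for t in('ratchet','drawer_handle'):print([(round(x['score'],2),np.round(x['centre'],3).tolist()) for x in robot.spot_point(t,c)[:3]])
go([([.40,-.012,.244],down(.02))])
cv2.imwrite('pics/t8.png',np.hstack([cv2.resize(a[80:320,180:460],(400,343)),cv2.resize(b[150:390,110:390],(400,343))])[:,:,::-1])
E
```

```text
[(0.9, [0.584, -0.116, 0.02])]
[(0.74, [0.716, -0.321, -0.0])]
[(0.64, [0.485, -0.323, 0.001]), (0.57, [0.589, -0.115, 0.016]), (0.29, [0.719, -0.002, 0.005])]
[(0.67, [0.433, -0.011, 0.063])]
at [ 0.3999 -0.0118  0.3252] [-3.138  0.013  0.014]
N=3 v=[0.007, 0.004, 0.677] w=[-0.014, 0.044, -0.021] | speed 0.21 bad [] minz 0.045 q [-0.17, -0.16, 1.94, -0.0, 1.37, 1.38] p [ 0.4   -0.012  0.244]
```

View pics/t8.png

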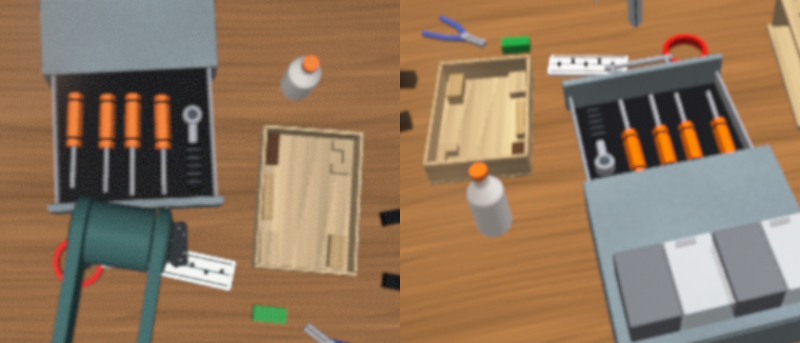

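The ratchet lies in the drawer beside the drivers, and the offcuts are still in the crate. Now I'll push the drawer shut.

Emit:
play_rows:
  translation:
    - [0.007,0,0.677]
    - [0,0,0.677]
    - [0,0,0.677]
    - [0,0,0]
    - [0.2,0,0]
    - [0.2,0,0]
    - [0.2,0,0]
    - [0.3,0,0]
  twist:
    - [-0.014,0.044,0]
    - [-0.014,0.044,0]
    - [-0.014,0.044,0]
    - [0,0,0]
    - [0,0,0]
    - [0,0,0]
    - [0,0,0]
    - [0,0,0]
  gripper: [-1,-1,-1,-1,-1,-1,-1,-1]

```text
time: 44.7
tool_pos: [0.4353, -0.0107, 0.2454]
ee_rot: [3.141, 0.001, 0.014]
wrist_force: [-4.5, -0.1, 3.9]
width: 0.0005
finger_force: 1.9
```

Emit:
play_rows:
  translation:
    - [0.4,0,0]
    - [0.5,0,0]
    - [0.5,0,0]
    - [0.5,0,0]
    - [0.5,0,0]
    - [0.5,0,0]
    - [0.5,0,0]
    - [0.5,0,0]
  twist:
    - [0,0,0]
    - [0,0,0]
    - [0,0,0]
    - [0,0,0]
    - [0,0,0]
    - [0,0,0]
    - [0,0,0]
    - [0,0,0]
  gripper: [-1,-1,-1,-1,-1,-1,-1,-1]

```text
time: 45.5
tool_pos: [0.5917, -0.0075, 0.2447]
ee_rot: [-3.139, 0.002, 0.015]
wrist_force: [-3.6, 2.0, 2.8]
width: 0.0008
finger_force: 2.1
```

Emit:
play_rows:
  translation:
    - [0.4,0,0]
    - [0.3,0,0]
    - [0,0,0]
  twist:
    - [0,0,0]
    - [0,0,0]
    - [0,0,0]
  gripper: [-1,-1,-1]

```text
time: 45.8
tool_pos: [0.6206, -0.0077, 0.2446]
ee_rot: [3.142, -0.003, 0.015]
wrist_force: [-1.2, -0.6, 0.5]
width: 0.0006
finger_force: 0.0
```

Emit:
play_rows:
  translation:
    - [0.2,0,0]
    - [0.2,0,0]
    - [0,0,0]
  twist:
    - [0,0,0]
    - [0,0,0]
    - [0,0,0]
  gripper: [-1,-1,-1]

```text
time: 46.1
tool_pos: [0.6357, -0.0078, 0.2445]
ee_rot: [3.141, -0.003, 0.014]
wrist_force: [-0.1, -0.8, 0.2]
width: 0.0006
finger_force: 0.0
```

Emit:
play_rows:
  translation:
    - [0.12,0,0]
    - [0,0,0]
  twist:
    - [0,0,0]
    - [0,0,0]
  gripper: [-1,-1]

```text
time: 46.3
tool_pos: [0.6399, -0.0078, 0.2443]
ee_rot: [3.141, -0.001, 0.014]
wrist_force: [0.1, -0.8, 1.3]
width: 0.0004
finger_force: 0.2
```

Emit:
play_rows:
  translation:
    - [0.12,0,0]
    - [0,0,0]
  twist:
    - [0,0,0]
    - [0,0,0]
  gripper: [-1,-1]

```text
time: 46.5
tool_pos: [0.6447, -0.0077, 0.2443]
ee_rot: [3.141, -0.001, 0.014]
wrist_force: [-0.2, -1.0, 0.3]
width: 0.0001
finger_force: 0.4
```

Emit:
play_rows:
  translation:
    - [0.12,0,0]
    - [0,0,0]
  twist:
    - [0,0,0]
    - [0,0,0]
  gripper: [-1,-1]

```text
time: 46.7
tool_pos: [0.6496, -0.0075, 0.2442]
ee_rot: [3.142, -0.002, 0.014]
wrist_force: [-0.0, -0.3, -0.4]
width: 0.0008
finger_force: 0.3
```

Emit:
play_rows:
  translation:
    - [0.12,0,0]
    - [0,0,0]
  twist:
    - [0,0,0]
    - [0,0,0]
  gripper: [-1,-1]

```text
time: 46.9
tool_pos: [0.6545, -0.0074, 0.2442]
ee_rot: [-3.142, -0.002, 0.014]
wrist_force: [-1.5, -0.2, -0.1]
width: 0.0003
finger_force: 0.3
```

Emit:
play_rows:
  translation:
    - [0.1,0,0]
    - [0,0,0]
  twist:
    - [0,0,0]
    - [0,0,0]
  gripper: [-1,-1]

```text
time: 47.1
tool_pos: [0.6569, -0.0074, 0.2441]
ee_rot: [-3.142, 0.006, 0.014]
wrist_force: [-8.8, 0.0, 4.8]
width: 0.0004
finger_force: 4.2
```

Emit:
play_rows:
  translation:
    - [0.1,0,0]
    - [0,0,0]
  twist:
    - [0,0,0]
    - [0,0,0]
  gripper: [-1,-1]

```text
time: 47.3
tool_pos: [0.6588, -0.0073, 0.2441]
ee_rot: [-3.142, 0.015, 0.015]
wrist_force: [-16.9, -0.6, 11.1]
width: 0.0005
finger_force: 9.1
```

Emit:
play_rows:
  translation:
    - [-0.3,0,0]
    - [-0.5,0,0]
    - [-0.5,0,0]
    - [0,0,-0.9]
    - [0,0,-0.9]
    - [0,0,-0.9]
    - [-0.9,0,-0.5]
    - [0,0,0]
  twist:
    - [0,0,0]
    - [0,0,0]
    - [0,0,0]
    - [0,0,0]
    - [0,0,0]
    - [0,0,0]
    - [0,0,0]
    - [0,0,0]
  gripper: [-1,-1,-1,-1,-1,-1,-1,-1]

```text
time: 48.1
tool_pos: [0.5729, -0.0085, 0.3775]
ee_rot: [3.141, -0.009, 0.014]
wrist_force: [0.2, 0.3, 0.0]
width: 0.0003
finger_force: 0.0
```

Emit:
play_rows:
  translation:
    - [-0.8,0.3,0]
    - [-0.8,0.3,0]
    - [-0.8,0.3,0]
    - [-0.8,0.3,0]
    - [0,0,0]
    - [0,0,0]
  twist:
    - [0,0,0]
    - [0,0,0]
    - [0,0,0]
    - [0,0,0]
    - [0,0,0]
    - [0,0,0]
  gripper: [-1,-1,-1,-1,-1,-1]

```text
time: 48.7
tool_pos: [0.4468, -0.0586, 0.372]
ee_rot: [-3.142, -0.002, 0.013]
wrist_force: [0.5, -0.3, -0.9]
width: 0.0006
finger_force: 0.0
```

```bash
python3 - <<'E'
from sim import *
a=robot.snapshot('top');b=robot.snapshot('scene')
for c in('top','scene'):
  for t in('drawer_handle','round_file'):print(c,t,[(round(x['score'],2),np.round(x['centre'],3).tolist()) for x in robot.spot_point(t,c)[:3]])
cv2.imwrite('pics/t9.png',np.hstack([cv2.resize(a,(400,300)),cv2.resize(b,(400,300))])[:,:,::-1])
E
```

```text
top drawer_handle [(0.8, [0.671, -0.006, 0.062])]
top round_file [(0.48, [0.583, -0.266, 0.008])]
scene drawer_handle [(0.86, [0.666, -0.006, 0.059])]
scene round_file [(0.6, [0.536, 0.308, 0.11])]
```

View pics/t9.png

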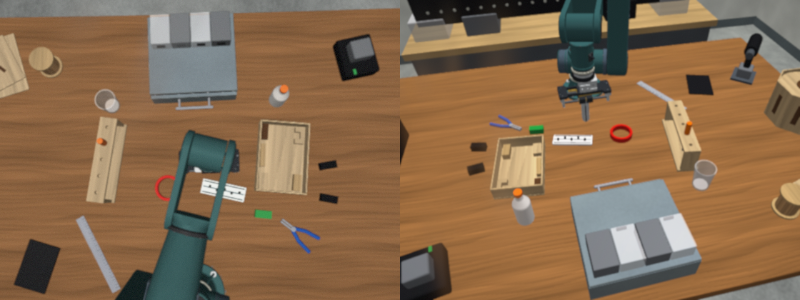

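The drawer is shut with its handle at x=0.668, only the file is left in the stand, and the crate and bystanders are in place. I'm handing the job in.

```bash
python3 -c "
from bench import robot;print(robot.close_job())"
```

```text
the job is handed in; nothing more can be done
None
```

The job is handed in: all four screwdrivers and the ratchet are in the shut drawer, the file is still standing in the stand, and the offcuts are still in their crate; no verdict came back when I handed it in.

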